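Weigh the sample cup kept behind the reagent bottles

ROBOT

A 6-joint arm with a two-finger parallel gripper is mounted at the origin on the work surface. World frame = base frame: x ahead of the robot, y to its left, z up, the work surface at z = 0. Lengths are in m, angles in rad, forces in N, time in s.
With the tool pointing down it reaches from about 0.375 to 0.975 m from the base axis. Payload 3.8 kg.
Tool frame: the origin (TCP) lies midway between the tips of the shut fingers; the grasp point (between the pads) lies 19 mm behind it (robot.grip_point_offset is the x of the grasp point in the tool frame, in m); x points along the fingers, z is the direction in which the jaws open and shut, and the axes are right-handed (so a half turn about x gives the same grasp; the last joint's range is limited). The gripper opens to 88 mm and grips with 3 to 60 N. Pads are 18 mm wide; open, the fingers measure 123 mm over their backs; the gripper's body (75 mm by 187 mm) begins 45 mm behind the grasp point.
Start: joints at [-1.307, 0.264, 1.604, -0, 1.274, -0.037], TCP at [0.2, -0.645, 0.239] pointing down, gripper open.
Joint ranges: [-2.63, 2.63], [-0.94, 2.18], [0.31, 2.57], [-1.31, 4.45], [0, 2.66], [-2.55, 2.55]. Speed limits (rad/s): [2.57, 2.57, 3.14, 3.14, 3.14, 3.14].

INTERFACE

Orientations are given as a unit quaternion [x, y, z, w].
In Python, from cell import robot gives the robot as it stands.
- The arm moves only by the tool carry_out, never from a script. Its argument "increments" is a list of rows, each a list of 5 numbers: the shift along the tool's x, y, z in mm, then the turn about the tool's x in degrees, then the opening, from -1 (shut) to 1 (fully open). A call has exactly 8 rows; each row shifts and turns the pose as measured when the row begins, along the tool's axes as they then stand; what a row does not reach is not made up. A row lasts 1/12 s, in which the tool goes at most 41.7 mm and 7.16 degrees, less where a joint would pass 70% of its speed; a pose out of reach is approached as far as the arm can. A call with a gripper value outside its range is refused whole. The fingers move at their own pace and stop on an object; "grip_force" is the grip in N (left out, the last holds). Time passes only in rows, so rows that do not move let the fingers close, or fill a call up. It gives the time, the measured TCP pose, the force and the opening at its end, in the units of the state.
- robot.get_state(): the state, without advancing time (a new reading comes with each control period).
- robot.read_camera(name): name is "scene" or "top" or "wrist"; returns the picture (480x640x3 uint8, blue, green, red); there is no depth.
- robot.calibration(name): a dict with "intrinsics" (3x3 intrinsics, pixels), "k1" (the pictures are not rectified: a ray, as slopes to the right and down, at radius r is drawn at 1 + k1 r^2 times it, then the intrinsics apply), "cam_to_world" (4x4, takes a point from camera to world coordinates). Camera axes: x right, y down, z forward; pixel columns grow to the right and rows downward; lengths in m; the calibration is good to about 2 mm. A picture is of the moment at which its call begins: read the wrist's pose just before it. calibration takes no time and is no camera call; for the wrist camera it gives the pose at the moment of the call.
- robot.finish_job(): hands the job in, once; it reports no verdict.
The state is a dict: "clock": time; "joints": joint angles; "joint_velocities": joint speeds; "tau": joint torques, N m; "eef_pos": TCP position; "tool_rot": TCP orientation; "ft_force": force on the tool from outside, world axes, zero at the start; "ft_torque": the same for the moment, N m; "width": opening from 0.0 (shut) to 1.0 (fully open).
Only numpy, scipy, OpenCV 4.12 (cv2) and the standard library are available. Lean on these libraries where they do the work, as an engineer would, in place of code of your own. Each camera call takes 0.05 s, during which the arm holds its last target.

TASK

The lidded sample cup stands at the back of the blue caddy, behind three reagent bottles. Move all three bottles onto the grey side board first, then fetch the sample cup and stand it on the centre of the balance pan, and only then put every bottle back in the caddy on the very spot where it stood (within about 1 cm). Set everything down gently and upright, never letting it drop or topple, and leave the small open crucible and the pipette-tip box where they are.

Things in the scene. Friction and masses are not known exactly. Their poses are not given: they have to be found in the camera images.
- round_bottle: Round amber glass bottle with a paper band and a narrow round black cap: body 52 mm in diameter up to 75 mm height, shoulder narrowing to a neck 28 mm in diameter at 94 mm, cap 32 mm in diameter from 95 mm to the top at 120 mm. About 0.16 kg. Stands loose and upright in the front row of the caddy; which of the three front places it has varies, so note where it stands at the start. Origin: centre of its underside; z up.
- square_bottle: White plastic bottle with a square body 48 x 48 mm (sides along its x and y) up to 80 mm height, flat shoulder, neck 28 mm in diameter, round white cap 36 mm in diameter from 89 mm to the top at 115 mm. About 0.15 kg. Stands loose and upright in the front row of the caddy; which of the three front places it has varies, so note where it stands at the start. Origin: centre of its underside; z up.
- wide_jar: Round amber glass wide-mouth jar with a paper band: body 54 mm in diameter up to 78 mm height, black lid 51 mm in diameter from 77 mm to the top at 101 mm. About 0.18 kg. Stands loose and upright in the front row of the caddy; which of the three front places it has varies, so note where it stands at the start. Origin: centre of its underside; z up.
- sample_cup: Squat round white plastic cup with its lid fixed on: body 44 mm in diameter up to 25 mm height, lid 47 mm in diameter from 25 to 37 mm, small knob 12 mm in diameter on top up to 45 mm. Stands loose in the back row of the caddy (left or right), about 64 mm behind the line of the bottles. Origin: centre of its underside; z up. About 0.08 kg.
- crucible: Small open white porcelain crucible, 44 mm across the rim, 34 mm tall, standing loose in the back row of the caddy, some 130 mm to the side of the sample cup. A bystander: leave it (it must not move 20 mm). Origin: centre of its underside.
- tip_box: Orange pipette-tip box with a clear lid, 85 x 120 x 55 mm, loose on the bench beyond the caddy. A bystander: leave it (it must not move 20 mm). Origin: centre of its underside.
- caddy: Fixed open blue plastic tray, 160 mm (x) by 270 mm (y), floor 4 mm thick, rim 4 mm wide and 12 mm high. Origin: centre of its underside; its x points away from the robot to the back row, its y along the rows. The bottles stand 32 mm in front of the origin (x = -32 mm), near y = -85, 0 and 85 mm; cup and crucible stand 32 mm behind it (x = 32 mm), near y = -65 and 65 mm, all on the floor.
- board: Fixed flat grey plastic board, the side area, 290 mm (x) by 150 mm (y), 10 mm thick, lying to the left or the right of the caddy; empty at the start and large enough for the three bottles in a line along its x, 90 mm apart. Origin: centre of its underside.
- balance: Fixed white laboratory balance, on the other side of the caddy from the board: housing 210 mm (x) by 170 mm (y), 52 mm high, reaching from x = -125 to x = 85 mm. Its round steel weighing pan, 96 mm in diameter, is rigid and level with its top at 66 mm height. Origin: at bench level straight below the pan's centre; display on the -x side.
Not all that is in view belongs to the job. Leave any green look-alike of the sample_cup alone.

How it is judged:
On the way, in this order (a step that is already met when the one before it is completed fails the run):
1. all three bottles stand released and upright on the grey board, the sample cup still in its place in the caddy (x of round_bottle in the frame of board between -0.145 and 0.145 m and y of round_bottle in the frame of board between -0.075 and 0.075 m and z of round_bottle in the frame of board between 0.005 and 0.016 m and angle between each of round_bottle, square_bottle, wide_jar's own z axis and vertical below 0.1 rad and linear speed of each of round_bottle, square_bottle, wide_jar below 0.03 m/s and contact force between the fingers and round_bottle below 0.1 N and x of square_bottle in the frame of board between -0.145 and 0.145 m and y of square_bottle in the frame of board between -0.075 and 0.075 m and z of square_bottle in the frame of board between 0.005 and 0.016 m and contact force between the fingers and square_bottle below 0.1 N and x of wide_jar in the frame of board between -0.145 and 0.145 m and y of wide_jar in the frame of board between -0.075 and 0.075 m and z of wide_jar in the frame of board between 0.005 and 0.016 m and contact force between the fingers and wide_jar below 0.1 N and distance of sample_cup from where it was at the start of the episode below 0.02 m), for 0.2 s.
2. the sample cup stands released on the middle of the balance pan, the three bottles still on the board (horizontal distance between sample_cup and balance below 0.015 m and z of sample_cup in the frame of balance between 0.061 and 0.071 m and angle between each of sample_cup, round_bottle, square_bottle, wide_jar's own z axis and vertical below 0.1 rad and linear speed of each of sample_cup, round_bottle, square_bottle, wide_jar below 0.03 m/s and contact force between the fingers and sample_cup below 0.1 N and x of round_bottle in the frame of board between -0.145 and 0.145 m and y of round_bottle in the frame of board between -0.075 and 0.075 m and z of round_bottle in the frame of board between 0.005 and 0.016 m and contact force between the fingers and round_bottle below 0.1 N and x of square_bottle in the frame of board between -0.145 and 0.145 m and y of square_bottle in the frame of board between -0.075 and 0.075 m and z of square_bottle in the frame of board between 0.005 and 0.016 m and contact force between the fingers and square_bottle below 0.1 N and x of wide_jar in the frame of board between -0.145 and 0.145 m and y of wide_jar in the frame of board between -0.075 and 0.075 m and z of wide_jar in the frame of board between 0.005 and 0.016 m and contact force between the fingers and wide_jar below 0.1 N), for 0.2 s.
At the end, for the whole second after the job is handed in: The sample cup stands upright on the pan, within 15 mm of its centre; each of the three bottles stands upright in the caddy within 15 mm of where it stood at the start; crucible and tip box are within 20 mm of their places; all is released and at rest (horizontal distance between sample_cup and balance below 0.015 m and z of sample_cup in the frame of balance between 0.061 and 0.071 m and angle between each of sample_cup, round_bottle, square_bottle, wide_jar's own z axis and vertical below 0.1 rad and linear speed of each of sample_cup, round_bottle, square_bottle, wide_jar below 0.03 m/s and contact force between the fingers and sample_cup below 0.1 N and distance of each of round_bottle, square_bottle, wide_jar from where it was at the start of the episode below 0.015 m and contact force between the fingers and round_bottle below 0.1 N and contact force between the fingers and square_bottle below 0.1 N and contact force between the fingers and wide_jar below 0.1 N and distance of each of crucible, tip_box from where it was at the start of the episode below 0.02 m); the robot touches nothing.
It fails at once if the crucible is moved 20 mm or more (distance of crucible from where it was at the start of the episode above 0.02 m).
It fails at once if the tip box is moved 20 mm or more (distance of tip_box from where it was at the start of the episode above 0.02 m).
It fails at once if a bottle, the jar or the sample cup topples (tilts more than 0.6 rad) (angle between any of round_bottle, square_bottle, wide_jar, sample_cup's own z axis and vertical above 0.6 rad).
It fails at once if a bottle, the jar or the sample cup is dropped (falls free faster than 0.6 m/s, some 20 mm) ((linear speed of round_bottle above 0.6 m/s and contact force between anything else and round_bottle below 0.05 N) or (linear speed of square_bottle above 0.6 m/s and contact force between anything else and square_bottle below 0.05 N) or (linear speed of wide_jar above 0.6 m/s and contact force between anything else and wide_jar below 0.05 N) or (linear speed of sample_cup above 0.6 m/s and contact force between anything else and sample_cup below 0.05 N)).
It also fails if it takes over 144 s, if anything falls off the work surface, if the arm or the gripper's body presses on something with over 40 N, if the wrist force passes 120 N, or if a joint passes its speed limit or range.

## Working session

There is one attempt and no reset: what is moved stays moved. The work goes in short steps, Python scripts to look and compute and a tool call to move; the robot and the scene stay as the last step left them, time stands still between calls to the robot, and variables do not carry over. Pictures are saved under pics/ and viewed, and the job is handed in when it is done.

Besides the shell and the picture viewer there is one more tool, called after ">>>" in YAML: its name, and indented under it one key for each argument. carry_out: Moves the arm, as the interface text tells. Its arguments: {"type":"object","properties":{"increments":{"type":"array","items":{"type":"array","items":{"type":"number"}}},"grip_force":{"type":"number"}},"required":["increments"]}

```bash
mkdir -p pics; ls
python3 - <<'E'
from cell import robot
import cv2,numpy as np
s=robot.get_state();print(s)
for n in("scene","top"):
    cv2.imwrite(f"pics/{n}0.png",robot.read_camera(n));c=robot.calibration(n);print(n,c)
print(robot.grip_point_offset)
E
```

```text
pics
{'clock': 0.0, 'joints': array([-1.30683445e+00,  2.64740692e-01,  1.60539437e+00, -2.31544889e-05,
        1.27369227e+00, -3.68911889e-02]), 'joint_velocities': array([ 5.33995284e-04, -1.96145371e-04,  8.87792688e-04, -1.63190409e-03,
       -9.64565849e-04,  8.66313887e-06]), 'tau': array([-1.18883774e-03, -5.02114248e+01, -3.56872416e+01,  7.26534985e-02,
        2.95419863e-02, -1.74988204e-04]), 'eef_pos': array([ 0.19983434, -0.64398513,  0.23738541]), 'tool_rot': array([ 0.41990715,  0.56990786, -0.41893584,  0.56866139]), 'ft_force': array([ 0.80107429, -0.28176722, -0.67754461]), 'ft_torque': array([ 0.00774008,  0.02146143, -0.01833541]), 'width': 1.0001772176351829}
scene {'intrinsics': array([[617.56731382,   0.        , 313.02096535],
       [  0.        , 617.56731382, 253.19934454],
       [  0.        ,   0.        ,   1.        ]]), 'k1': 0.0362987422668767, 'cam_to_world': array([[-0.32839113,  0.76302521, -0.55673315,  1.27706638],
       [ 0.94448006,  0.25852478, -0.20278647,  0.22705399],
       [-0.01080187, -0.59241664, -0.80555934,  0.98748671],
       [ 0.        ,  0.        ,  0.        ,  1.        ]])}
top {'intrinsics': array([[433.73916263,   0.        , 318.01510119],
       [  0.        , 433.73916263, 233.11218977],
       [  0.        ,   0.        ,   1.        ]]), 'k1': -0.08819589063479542, 'cam_to_world': array([[-0.00426848, -0.99736069,  0.07248064,  0.55673152],
       [-0.99951823,  0.0064835 ,  0.03035248, -0.01316395],
       [-0.0307423 , -0.07231616, -0.99690786,  0.80476425],
       [ 0.        ,  0.        ,  0.        ,  1.        ]])}
-0.0187
```

View pics/scene0.png

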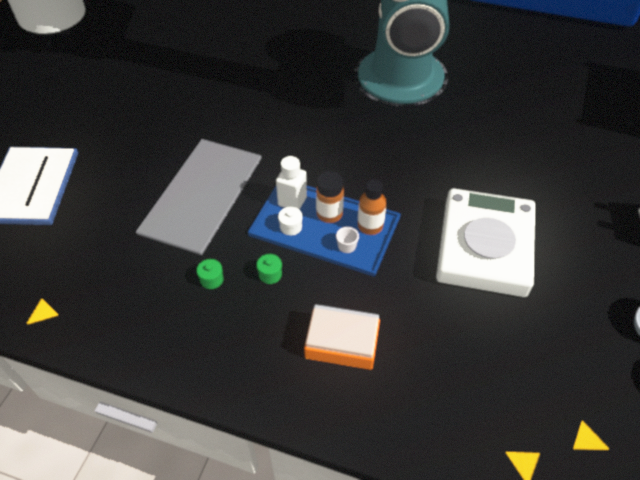

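View pics/top0.png

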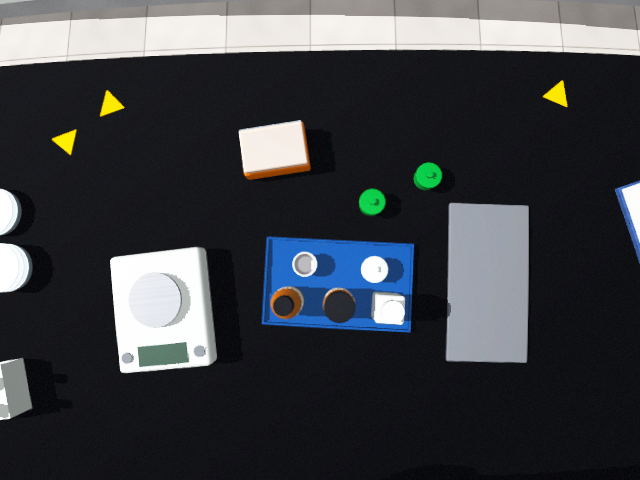

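Top view: round bottle at (287,303), jar at (339,305), square bottle at (390,310), balance pan at (155,300), board at (487,283).
Things that could be taken for the sample cup: white lidded disc with a knob (375,269), open crucible (305,264), white square-bottle cap (391,312), green look-alikes (372,202) and (428,176), and white glassware at far left (5,212) and (10,267). My choice is (375,269), and I'll check it in a crop.

```bash
cat > h.py <<'E'
from cell import robot
import cv2,numpy as np
def ray(n,uv,c=None):
    c=c or robot.calibration(n);K=c["intrinsics"];k=c["k1"]
    p=(np.atleast_2d(uv).astype(float)-K[:2,2])/K[0,0]
    q=p.copy()
    for _ in range(20): q=p/(1+k*(q**2).sum(1,keepdims=True))
    T=c["cam_to_world"];d=np.c_[q,np.ones(len(q))]@T[:3,:3].T
    return T[:3,3],d
def onz(n,uv,z,c=None):
    o,d=ray(n,uv,c);return o+d*((z-o[2])/d[:,2])[:,None]
E
python3 - <<'E'
from h import *
im=cv2.imread("pics/top0.png")
cv2.imwrite("pics/crop0.png",cv2.resize(im[225:340,250:450],None,fx=4,fy=4,interpolation=cv2.INTER_CUBIC)[:600,:800])
hsv=cv2.cvtColor(im,cv2.COLOR_BGR2HSV)
m=cv2.inRange(hsv,(100,120,60),(125,255,255));m[:,:250]=0;m[:,430:]=0
m=cv2.morphologyEx(m,cv2.MORPH_CLOSE,np.ones((9,9)))
def big(m): return max(cv2.findContours(m,cv2.RETR_EXTERNAL,cv2.CHAIN_APPROX_NONE)[0],key=cv2.contourArea)
def rep(name,m,z):
    c=big(m);w=onz("top",c[:,0],z)[:,:2]
    r=cv2.minAreaRect((w*1000).astype(np.float32));print(name,r,cv2.boundingRect(c))
rep("caddy",m,0.012)
b=cv2.inRange(hsv,(100,0,90),(130,60,190));b[:,:430]=0;b[:,560:]=0;rep("board",b,0.01)
print(im[280,490],im[300,155],im[270,200],im[150,270])
w=cv2.inRange(hsv,(0,0,215),(180,40,255));w[:,:90]=0;w[:,230:]=0;w[:240]=0;rep("balance",w,0.052)
E
```

```text
caddy ((521.6998291015625, -23.725906372070312), (272.0853576660156, 162.71932983398438), 86.75326538085938) (261, 236, 153, 97)
board ((522.6001586914062, -299.450927734375), (150.74510192871094, 289.23834228515625), 87.83794403076172) (446, 203, 83, 160)
[171 164 156] [241 236 234] [194 199 191] [233 240 247]
balance ((476.9340515136719, 292.7432556152344), (206.63400268554688, 163.68785095214844), 6.4072771072387695) (110, 248, 99, 125)
```

View pics/crop0.png

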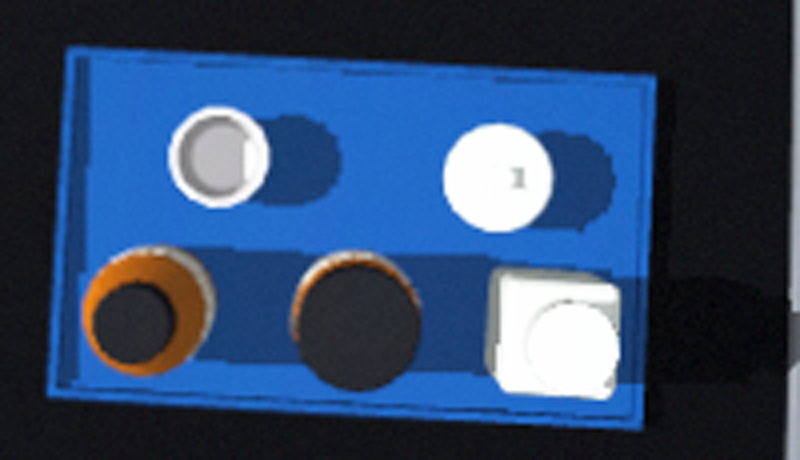

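The crop confirms the choice: a white disc with a knob at crop (498,178), i.e. pixel (374,269). The open crucible is at crop (220,157). The caddy measures 272x163 mm and the board 289x151 mm, both as expected. Next, the object centres.

Run:
```python
from h import *
a=lambda p:(np.array(p)+.5)/4-.5+[250,225]
for n,p,z in(("round",(134,322),.124),("jar",(360,328),.105),("sq",(573,345),.119),("cup",(498,178),.041),("cruc",(219,157),.038)):
    print(n,onz("top",a(p),z)[0])
im=cv2.imread("pics/top0.png")
cr=cv2.resize(im[240:380,100:225],None,fx=4,fy=4,interpolation=cv2.INTER_CUBIC);cv2.imwrite("pics/bal.png",cr)
g=cv2.GaussianBlur(cv2.cvtColor(cr,cv2.COLOR_BGR2GRAY),(7,7),2)
ci=cv2.HoughCircles(g,cv2.HOUGH_GRADIENT,1,200,param1=60,param2=20,minRadius=85,maxRadius=125);print(ci)
for c in ci[0]:
    px=(c[:2]+.5)/4-.5+[100,240];print(px,onz("top",px,.066)[0],"r",c[2]/4*.74/433)
    cv2.circle(cr,(int(c[0]),int(c[1])),int(c[2]),(0,0,255),1)
cv2.imwrite("pics/bal.png",cr)
# caddy expectations
t=np.deg2rad(-3.25);R=np.array([[np.cos(t),-np.sin(t)],[np.sin(t),np.cos(t)]])
for p in((-32,85),(-32,0),(-32,-85),(32,-65),(32,65)): print(p,np.array([521.7,-23.7])+R@p)
```

```text
round [0.49364734 0.06264374 0.124     ]
jar [ 0.48940865 -0.02595975  0.105     ]
sq [ 0.48373992 -0.10904011  0.119     ]
cup [ 0.54834533 -0.08801509  0.041     ]
cruc [0.55814073 0.03452505 0.038     ]
[[[209.5 238.5 112.9]]]
[152.   299.25] [0.4971605  0.29825997 0.066     ] r 0.048236724
(-32, 85) [494.57035349  62.9774612 ]
(-32, 0) [489.75146654 -21.8858308 ]
(-32, -85) [ 484.9325796 -106.7491228]
(32, -65) [549.96350227 -90.40962779]
(32, 65) [557.33356465  39.38128938]
```

View pics/bal.png

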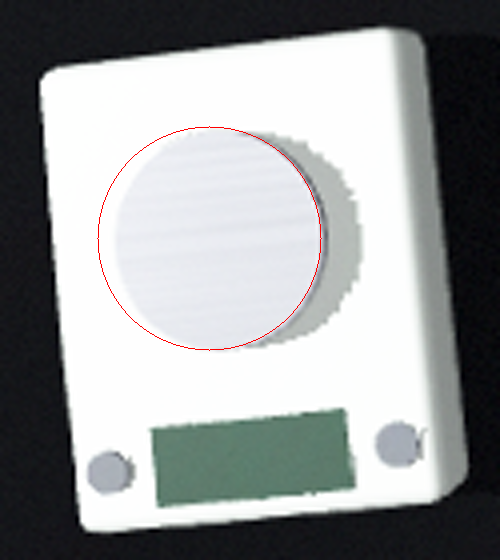

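The overlay shows my circle fitting the pan's top, bottom and right edges, with the left edge doubtful, so I'll refine it later with the wrist camera. The object centres agree with the caddy layout to within 5 mm. Next I'll set up the motion arithmetic.

```bash
cat >> h.py <<'E'
from scipy.spatial.transform import Rotation as Ro
def go(x,y,z,yaw=None):
    """print tool-frame shift (mm) to TCP target, jaw direction yaw (deg, mod 180)"""
    s=robot.get_state();R=Ro.from_quat(s["tool_rot"]).as_matrix()
    d=R.T@(np.array([x,y,z])-s["eef_pos"])*1000
    j=np.degrees(np.arctan2(R[1,2],R[0,2]))
    print("t",round(s["clock"],2),"pos",np.round(s["eef_pos"]*1000,1),"jawyaw",round(j,2),"w",round(s["width"]*88,1),"F",np.round(s["ft_force"],1))
    print("shift tool xyz mm",np.round(d,1),"down-err",np.round(R[:,0],3))
    if yaw is not None: print("turn about tool x: ",round(-(((yaw-j)+90)%180-90),1))
E
python3 - <<'E'
from h import *
s=robot.get_state()
print(Ro.from_quat(s["tool_rot"]).as_matrix().round(3)); go(.49,-.109,.25,-3.25)
print(robot.get_state()["eef_pos"])
cv2.imwrite("pics/w0.png",robot.read_camera("wrist"));c=robot.calibration("wrist");print(c);print(robot.get_state()["eef_pos"])
E
```

```text
[[-0.001  0.955  0.296]
 [ 0.002  0.296 -0.955]
 [-1.     0.    -0.002]]
t 0.1 pos [ 199.8 -644.1  237.5] jawyaw -72.76 w 88.0 F [0.8 0.4 0.6]
shift tool xyz mm [ -11.6  435.7 -425.1] down-err [-0.001  0.002 -1.   ]
turn about tool x:  -69.5
[ 0.19982097 -0.64406833  0.23754613]
{'intrinsics': array([[424.06975069,   0.        , 315.05790525],
       [  0.        , 424.06975069, 240.34001275],
       [  0.        ,   0.        ,   1.        ]]), 'k1': -0.024171025156942545, 'cam_to_world': array([[ 2.96777500e-01, -9.19499142e-01, -2.57768198e-01,
         2.66358743e-01],
       [-9.54946209e-01, -2.86022090e-01, -7.91776569e-02,
        -6.24817004e-01],
       [-9.23611267e-04,  2.69652911e-01, -9.62957141e-01,
         3.82582282e-01],
       [ 0.00000000e+00,  0.00000000e+00,  0.00000000e+00,
         1.00000000e+00]])}
[ 0.19985562 -0.64417985  0.23769989]
```

View pics/w0.png

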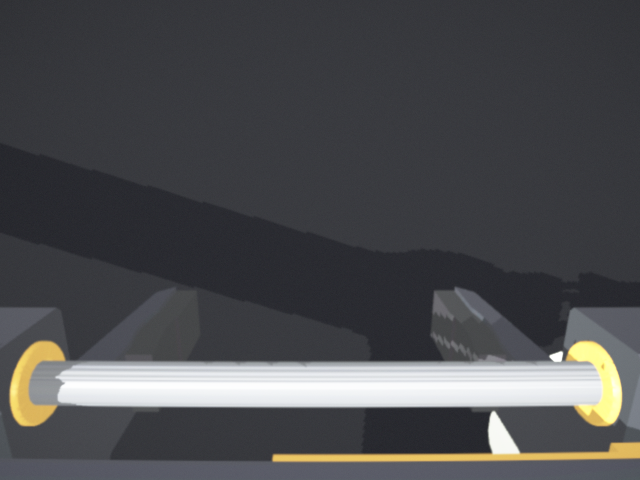

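Wrist view: only dark bench, a finger on each side at columns ~170 and ~460, and the gripper's own bar at row ~385. The camera sits on the tool's +y side. Moving toward the square bottle while turning the jaws along the caddy's x.

>>> carry_out:
  increments:
    - [-1,27,-27,-7,1]
    - [-1,30,-23,-7,1]
    - [-2,32.5,-19.5,-7,1]
    - [-2,35,-15,-7,1]
    - [-2,36.5,-11,-7,1]
    - [-2,37.5,-6.5,-7,1]
    - [-2,38,-2,-7,1]
    - [-2,38,3,-7,1]
  grip_force: 15

```text
clock: 0.82
eef_pos: [0.3392, -0.3682, 0.2461]
tool_rot: [0.098, 0.702, -0.094, 0.699]
ft_force: [0.7, 0.8, 0.2]
width: 0.998
```

Run:
```python
from h import *
go(.4837,-.2,.25,-3.25)
```

```text
t 0.82 pos [ 339.2 -368.2  246.1] jawyaw -15.63 w 87.8 F [0.7 0.8 0.2]
shift tool xyz mm [ -3.5 200.9  93.8] down-err [-0.005  0.006 -1.   ]
turn about tool x:  -12.4
```

>>> carry_out:
  increments:
    - [0,35,16,-6,1]
    - [0,37,14,-6,1]
    - [0,38,10,0,1]
    - [0,38,10,0,1]
    - [0,38,10,0,1]
    - [0,38,10,0,1]
    - [0,25,10,0,1]
    - [0,0,0,0,1]

```text
clock: 1.48
eef_pos: [0.4457, -0.1121, 0.2469]
tool_rot: [0.018, 0.708, -0.012, 0.706]
ft_force: [0.5, -1.1, -0.4]
width: 1.001
```

Run:
```python
from h import *
go(.4837,-.109,.25,-3.25)
cal=robot.calibration("wrist");im=robot.read_camera("wrist");cv2.imwrite("pics/w1.png",im)
np.savez("w1.npz",**cal)
```

```text
t 1.48 pos [ 445.7 -112.1  246.9] jawyaw -2.47 w 88.1 F [ 0.5 -1.1 -0.4]
shift tool xyz mm [-3.2  4.7 37.8] down-err [-0.002  0.008 -1.   ]
turn about tool x:  0.8
```

View pics/w1.png

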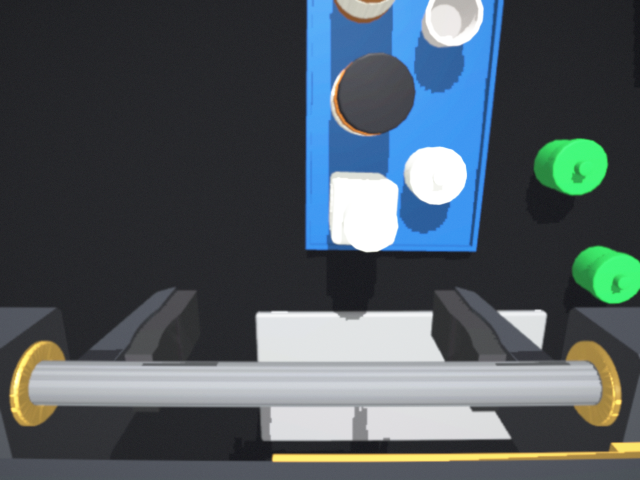

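Wrist view: square cap at ~(370,223), jar lid at (376,94), cup lid at (436,175), crucible at (452,18), green look-alikes at right (573,167) and (612,275). Measuring the cap centres from this view.

```bash
cat >> h.py <<'E'
def circ(im,c,r,z,n,cal,pad=20,scale=4,par=15):
    x0,y0=int(c[0]-r-pad),max(0,int(c[1]-r-pad));x1,y1=int(c[0]+r+pad),int(c[1]+r+pad)
    cr=cv2.resize(im[y0:y1,x0:x1],None,fx=scale,fy=scale,interpolation=cv2.INTER_CUBIC)
    g=cv2.GaussianBlur(cv2.cvtColor(cr,cv2.COLOR_BGR2GRAY),(9,9),2)
    h=cv2.HoughCircles(g,cv2.HOUGH_GRADIENT_ALT,1,30,param1=80,param2=.5,minRadius=int(scale*r*.8),maxRadius=int(scale*r*1.2))
    out=[]
    if h is not None:
        for q in h[0][:3]:
            p=(q[:2]+.5)/scale-.5+[x0,y0];w=onz(n,p,z,cal)[0]
            w2=onz(n,p+[q[2]/scale,0],z,cal)[0]
            out.append((p.round(1),(w*1000).round(1),"dia",round(2000*np.linalg.norm(w2-w),1)))
            cv2.circle(cr,(int(q[0]),int(q[1])),int(q[2]),(0,0,255),1)
    return out,cr
E
python3 - <<'E'
from h import *
d=np.load("w1.npz");cal={k:(v if v.ndim else float(v)) for k,v in d.items()}
im=cv2.imread("pics/w1.png")
crs=[]
for nm,c,r,z in(("sq",(370,223),28,.119),("jar",(376,93),39,.105),("cup",(435,175),31,.041)):
    o,cr=circ(im,c,r,z,"wrist",cal);print(nm,o);crs.append(cv2.resize(cr,(260,260)))
cv2.imwrite("pics/c1.png",np.hstack(crs))
E
```

```text
sq []
jar [(array([374.9,  95.6]), array([488. , -28.2, 105. ]), 'dia', np.float64(54.6)), (array([374.9,  95.6]), array([488. , -28.2, 105. ]), 'dia', np.float64(48.9))]
cup [(array([439.1, 174.4]), array([549.2, -88.4,  41. ]), 'dia', np.float64(46.2))]
```

View pics/c1.png

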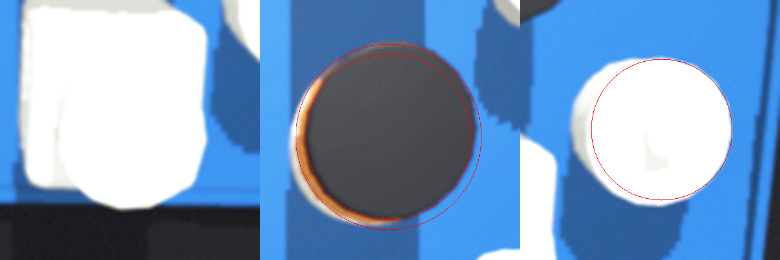

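Run:
```python
from h import *
d=np.load("w1.npz");cal={k:(v if v.ndim else float(v)) for k,v in d.items()}
print(onz("wrist",[(371.1,224.8),(369.3,223)],.119,cal),onz("wrist",(376,93.2),.105,cal))
T=np.linalg.inv(cal["cam_to_world"])
for p in([445.7,-112.1,246.9],[484,-109,119]):
    q=T@np.r_[np.array(p)/1000,1];print(q[:2]/q[2]*424+[315,240],q[2])
go(.4842,-.1086,.17,-3.25)
```

```text
[[ 0.48307416 -0.11021633  0.119     ]
 [ 0.48189497 -0.10894542  0.119     ]] [[ 0.48874045 -0.02671717  0.105     ]]
[313.8098458  311.45272401] 0.1579787327573484
[372.44674633 222.60516857] 0.2800789433005849
t 1.53 pos [ 445.  -113.6  246.8] jawyaw -2.45 w 88.0 F [ 0.3 -0.4  0.6]
shift tool xyz mm [76.7  6.1 39.2] down-err [-0.003  0.007 -1.   ]
turn about tool x:  0.8
```

>>> carry_out:
  increments:
    - [5,3.5,35,0.8,1]
    - [35,1,5,0,1]
    - [35,0,0,0,1]
    - [8,0,0,0,1]
    - [0,0,0,0,1]
    - [0,0,0,0,1]
    - [0,0,0,0,1]
    - [0,0,0,0,1]

```text
clock: 2.2
eef_pos: [0.4862, -0.1173, 0.1657]
tool_rot: [0.021, 0.706, -0.021, 0.707]
ft_force: [-0.1, -0.8, 0.3]
width: 1.002
```

Run:
```python
from h import *
go(.4834,-.1096,.092,-3.25)
```

```text
t 2.2 pos [ 486.2 -117.3  165.7] jawyaw -3.42 w 88.2 F [-0.1 -0.8  0.3]
shift tool xyz mm [73.7  7.4 -3.3] down-err [ 0.001  0.001 -1.   ]
turn about tool x:  -0.2
```

>>> carry_out:
  increments:
    - [0,6,-2,0,1]
    - [0,1,-1,0,1]
    - [20,0,0,0,1]
    - [25,0,0,0,1]
    - [15,0,0,0,1]
    - [8,0,0,0,1]
    - [0,0,0,0,1]
    - [0,0,0,0,1]

```text
clock: 2.87
eef_pos: [0.4908, -0.1112, 0.1071]
tool_rot: [0.02, 0.699, -0.023, 0.714]
ft_force: [-0.0, 0.4, 0.4]
width: 1.004
```

Run:
```python
from h import *
go(.4834,-.1096,.092,-3.25)
```

```text
t 2.87 pos [ 490.8 -111.2  107.1] jawyaw -3.42 w 88.4 F [-0.   0.4  0.4]
shift tool xyz mm [14.9  1.2 -7.8] down-err [ 0.022 -0.005 -1.   ]
turn about tool x:  -0.2
```

>>> carry_out:
  increments:
    - [0,0,-3,0,1]
    - [5,0,-3,0,1]
    - [5,0,-1,0,1]
    - [4,0,0,0,1]
    - [2,0,0,0,1]
    - [0,0,0,0,1]
    - [0,0,0,0,1]
    - [0,0,0,0,1]

```text
clock: 3.53
eef_pos: [0.4863, -0.1115, 0.0937]
tool_rot: [0.019, 0.697, -0.023, 0.717]
ft_force: [0.4, -0.4, 0.1]
width: 0.999
```

Run:
```python
from h import *
go(.4834,-.1096,.092,-3.25)
```

```text
t 3.53 pos [ 486.3 -111.5   93.7] jawyaw -3.41 w 87.9 F [ 0.4 -0.4  0.1]
shift tool xyz mm [ 1.6  1.8 -3. ] down-err [ 0.028 -0.007 -1.   ]
turn about tool x:  -0.2
```

>>> carry_out:
  increments:
    - [0.5,1.5,-2.5,0,1]
    - [0.5,0.5,-0.5,0,1]
    - [0,0,0,0,0.3]
    - [0,0,0,0,-0.5]
    - [0,0,0,0,-1]
    - [0,0,0,0,-1]
    - [0,0,0,0,-1]
    - [0,0,0,0,-1]

```text
clock: 4.2
eef_pos: [0.4836, -0.1092, 0.093]
tool_rot: [0.019, 0.696, -0.023, 0.717]
ft_force: [-0.4, -0.2, -0.8]
width: 0.571
```

Run:
```python
from h import *
go(.4834,-.1096,.092,-3.25)
```

```text
t 4.2 pos [ 483.6 -109.2   93. ] jawyaw -3.4 w 50.3 F [-0.4 -0.2 -0.8]
shift tool xyz mm [ 1.  -0.4 -0.2] down-err [ 0.029 -0.007 -1.   ]
turn about tool x:  -0.2
```

>>> carry_out:
  increments:
    - [0,0,0,0,-1]
    - [0,0,0,0,-1]
    - [0,0,0,0,-1]
    - [0,0,0,0,-1]
    - [0,0,0,0,-1]
    - [0,0,0,0,-1]
    - [0,0,0,0,-1]
    - [0,0,0,0,-1]

```text
clock: 4.87
eef_pos: [0.4836, -0.1092, 0.093]
tool_rot: [0.019, 0.696, -0.023, 0.717]
ft_force: [-0.1, 0.0, 0.4]
width: 0.397
```

Run:
```python
from h import *
go(.4834,-.1096,.092,-3.25)
cv2.imwrite("pics/s2.png",cv2.resize(robot.read_camera("scene")[100:300,200:440],None,fx=3,fy=3))
```

```text
t 4.87 pos [ 483.6 -109.2   93. ] jawyaw -3.41 w 35.0 F [-0.1  0.   0.4]
shift tool xyz mm [ 1.  -0.4 -0.2] down-err [ 0.029 -0.007 -1.   ]
turn about tool x:  -0.2
```

View pics/s2.png

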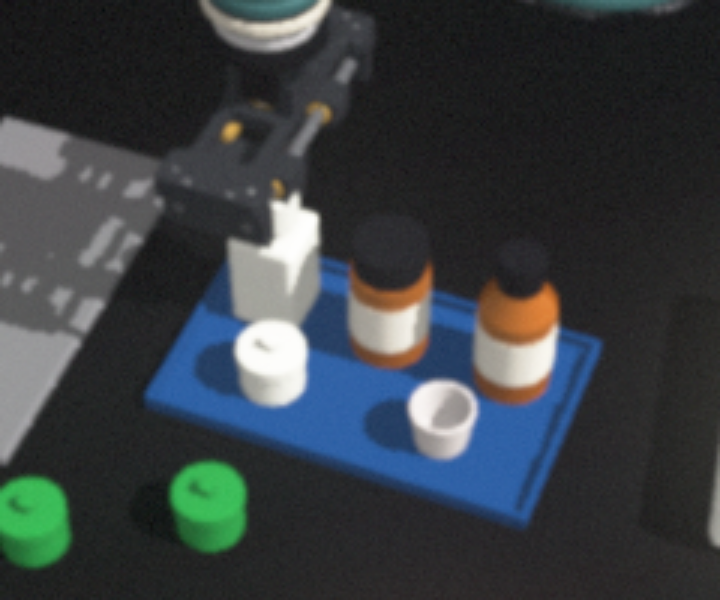

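Scene crop: fingers on the square bottle's cap at (285,205), bottle upright, jar and round bottle untouched. Width 35 mm matches the cap, so I lift.

>>> carry_out:
  increments:
    - [-5,0,0,0,-1]
    - [-12,0,0,0,-1]
    - [-18,0,0,0,-1]
    - [-15,0,0,0,-1]
    - [-10,-5,0,0,-1]
    - [0,-15,-5,0,-1]
    - [0,-25,-8,0,-1]
    - [0,-25,-8,0,-1]

```text
clock: 5.58
eef_pos: [0.4557, -0.1761, 0.1555]
tool_rot: [0.017, 0.698, -0.02, 0.716]
ft_force: [0.4, -0.7, -1.1]
width: 0.405
```

Run:
```python
from h import *
go(.4338,-.2661,.130,-3.25)
```

```text
t 5.58 pos [ 455.7 -176.1  155.5] jawyaw -2.99 w 35.6 F [ 0.4 -0.7 -1.1]
shift tool xyz mm [ 25.4 -90.9 -17.8] down-err [ 0.026 -0.005 -1.   ]
turn about tool x:  0.3
```

>>> carry_out:
  increments:
    - [0,-28,-6,0,-1]
    - [2,-28,-5,0,-1]
    - [4,-18,-3,0,-1]
    - [5,-8,-2,0,-1]
    - [5,-3,0,0,-1]
    - [5,0,0,0,-1]
    - [4,0,0,0,-1]
    - [2,0,0,0,-1]

```text
clock: 6.25
eef_pos: [0.4331, -0.268, 0.1283]
tool_rot: [0.018, 0.697, -0.022, 0.717]
ft_force: [-0.4, 0.1, -0.9]
width: 0.406
```

Run:
```python
from h import *
go(.4338,-.2661,.100,-3.25)
```

```text
t 6.25 pos [ 433.1 -268.   128.3] jawyaw -3.2 w 35.8 F [-0.4  0.1 -0.9]
shift tool xyz mm [28.3  2.1 -0.2] down-err [ 0.028 -0.007 -1.   ]
turn about tool x:  0.1
```

>>> carry_out:
  increments:
    - [5,0,0,0,-1]
    - [7,0,0,0,-1]
    - [6,0,0,0,-1]
    - [4,0,0,0,-1]
    - [2.5,0,0,0,-1]
    - [1.5,0,0,0,-1]
    - [1,0,0,0,-1]
    - [0,0,0,0,-1]

```text
clock: 6.92
eef_pos: [0.4349, -0.2643, 0.0995]
tool_rot: [0.016, 0.698, -0.019, 0.716]
ft_force: [0.2, -0.6, -0.7]
width: 0.409
```

Run:
```python
from h import *
go(.4338,-.2661,.099,-3.25)
```

```text
t 6.92 pos [ 434.9 -264.3   99.5] jawyaw -2.83 w 36.0 F [ 0.2 -0.6 -0.7]
shift tool xyz mm [ 0.4 -1.8 -1. ] down-err [ 0.026 -0.005 -1.   ]
turn about tool x:  0.4
```

>>> carry_out:
  increments:
    - [0.7,0,0,0,-1]
    - [0.5,0,0,0,-1]
    - [0,0,0,0,-1]
    - [0,0,0,0,-0.15]
    - [0,0,0,0,-0.1]
    - [0,0,0,0,0]
    - [0,0,0,0,0.1]
    - [0,0,0,0,0.2]

```text
clock: 7.58
eef_pos: [0.4361, -0.2651, 0.099]
tool_rot: [0.015, 0.697, -0.02, 0.717]
ft_force: [-1.0, -0.0, 0.3]
width: 0.591
```

Run:
```python
from h import *
go(.4338,-.2661,.160,-3.25)
cv2.imwrite("pics/s3.png",cv2.resize(robot.read_camera("scene")[100:300,130:370],None,fx=3,fy=3))
```

```text
t 7.58 pos [ 436.1 -265.1   99. ] jawyaw -2.85 w 52.0 F [-1.  -0.   0.3]
shift tool xyz mm [-61.   -1.4  -0.5] down-err [ 0.028 -0.007 -1.   ]
turn about tool x:  0.4
```

View pics/s3.png

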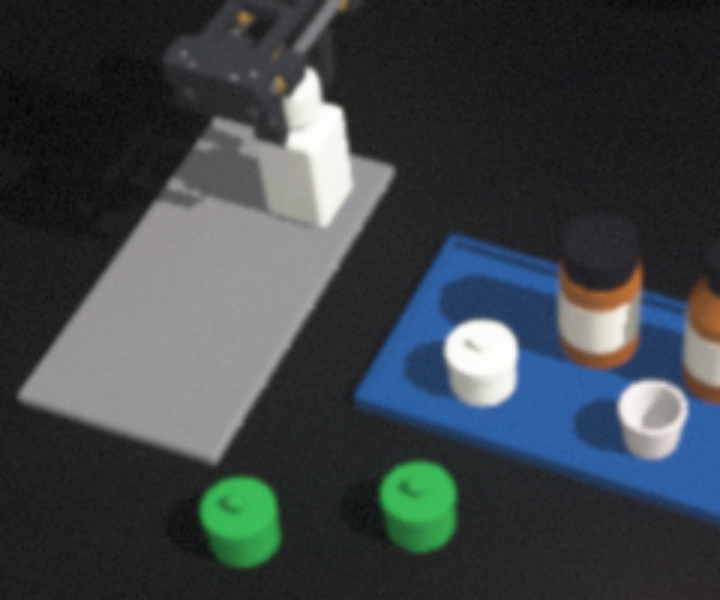

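Scene crop: square bottle standing upright on the board at (305,170), fingers open. Retreating up and over to the jar.

>>> carry_out:
  increments:
    - [-5,0,0,0,0.5]
    - [-15,0,0,0,1]
    - [-25,0,0,0,1]
    - [-20,5,2,0,1]
    - [-10,20,6,0,1]
    - [0,35,9,0,1]
    - [0,38,9,0,1]
    - [0,38,8,0,1]

```text
clock: 8.3
eef_pos: [0.4757, -0.1327, 0.181]
tool_rot: [0.019, 0.696, -0.025, 0.718]
ft_force: [1.0, 0.5, 0.3]
width: 1.002
```

Run:
```python
from h import *
go(.489,-.0263,.170,-3.25)
```

```text
t 8.3 pos [ 475.7 -132.7  181. ] jawyaw -3.51 w 88.2 F [1.  0.5 0.3]
shift tool xyz mm [ 10.4 107.1   6.4] down-err [ 0.031 -0.009 -0.999]
turn about tool x:  -0.3
```

>>> carry_out:
  increments:
    - [0,36,3,0,1]
    - [0,33,2,0,1]
    - [2,20,1,0,1]
    - [5,8,0,0,1]
    - [3,2,0,0,1]
    - [0,0,0,0,1]
    - [0,0,0,0,1]
    - [0,0,0,0,1]

```text
clock: 8.97
eef_pos: [0.4906, -0.0259, 0.1737]
tool_rot: [0.016, 0.693, -0.023, 0.72]
ft_force: [0.1, -0.3, -0.0]
width: 1.007
```

Run:
```python
from h import *
go(.489,-.0263,.120,-3.25)
cal=robot.calibration("wrist");im=robot.read_camera("wrist");cv2.imwrite("pics/w4.png",im)
np.savez("w4.npz",**cal)
```

```text
t 8.97 pos [490.6 -25.9 173.7] jawyaw -3.15 w 88.6 F [ 0.1 -0.3 -0. ]
shift tool xyz mm [53.6 -0.1 -3.6] down-err [ 0.037 -0.01  -0.999]
turn about tool x:  0.1
```

View pics/w4.png

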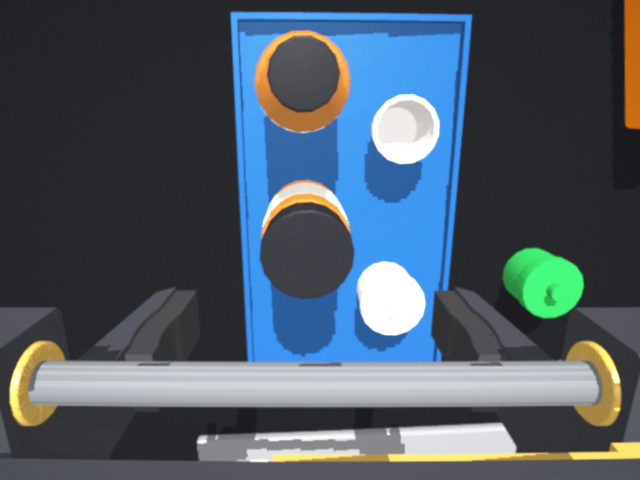

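Wrist view: jar lid at (307,250), round cap at (303,74), cup at (390,298), crucible at (405,128).

Run:
```python
from h import *
d=np.load("w4.npz");cal={k:(v if v.ndim else float(v)) for k,v in d.items()}
im=cv2.imread("pics/w4.png");hsv=cv2.cvtColor(im,cv2.COLOR_BGR2HSV)
m=cv2.inRange(hsv,(0,0,0),(180,110,75))
for nm,(x0,y0,x1,y1),z in(("jar",(255,195,360,300),.105),("round",(260,32,346,114),.124)):
    k=np.zeros_like(m);k[y0:y1,x0:x1]=m[y0:y1,x0:x1]
    c=max(cv2.findContours(k,cv2.RETR_EXTERNAL,cv2.CHAIN_APPROX_NONE)[0],key=cv2.contourArea)
    (cx,cy),r=cv2.minEnclosingCircle(c);M=cv2.moments(c);ce=(M['m10']/M['m00'],M['m01']/M['m00'])
    print(nm,(cx,cy),r,ce,cv2.boundingRect(c),onz("wrist",[(cx,cy),ce],z,cal).round(4).tolist())
```

```text
jar (306.56451416015625, 249.98387145996094) 47.41585922241211 (306.3765044281281, 250.41828779047762) (262, 203, 91, 95) [[0.4893, -0.0232, 0.105], [0.4892, -0.0234, 0.105]]
round (304.0, 85.0) 32.388370513916016 (304.05348258706465, 104.6231343283582) (272, 80, 65, 32) [[0.4927, 0.0573, 0.124], [0.4922, 0.0492, 0.124]]
```

>>> carry_out:
  increments:
    - [8,0,-1,0,1]
    - [14,0,-1,0,1]
    - [18,0,-1,0,1]
    - [18,0,-1,0,1]
    - [18,0,0,0,1]
    - [14,0,0,0,1]
    - [10,0,0,0,1]
    - [5,0,0,0,1]

```text
clock: 9.68
eef_pos: [0.4922, -0.0349, 0.0644]
tool_rot: [0.02, 0.691, -0.028, 0.722]
ft_force: [-0.2, -0.2, 0.6]
width: 1.003
```

Run:
```python
from h import *
go(.490,-.0257,.048,-3.25)
```

```text
t 9.68 pos [492.2 -34.9  64.4] jawyaw -3.84 w 88.2 F [-0.2 -0.2  0.6]
shift tool xyz mm [16.2  9.2 -3.6] down-err [ 0.043 -0.012 -0.999]
turn about tool x:  -0.6
```

>>> carry_out:
  increments:
    - [2,6,-2,-0.5,1]
    - [4,3,-2,0,1]
    - [5,1,0,0,1]
    - [4,0,0,0,1]
    - [2,0,0,0,1]
    - [0,0,0,0,1]
    - [0,0,0,0,0.5]
    - [0,0,0,0,0]

```text
clock: 10.35
eef_pos: [0.4905, -0.0246, 0.0464]
tool_rot: [0.017, 0.691, -0.025, 0.723]
ft_force: [1.1, 0.6, -0.3]
width: 0.873
```

Run:
```python
from h import *
go(.490,-.0257,.048,-3.25)
```

```text
t 10.35 pos [490.5 -24.6  46.4] jawyaw -3.34 w 76.8 F [ 1.1  0.6 -0.3]
shift tool xyz mm [-1.6 -1.2 -0.3] down-err [ 0.045 -0.013 -0.999]
turn about tool x:  -0.1
```

>>> carry_out:
  increments:
    - [-1,0,0,0,-1]
    - [0,0,0,0,-1]
    - [0,0,0,0,-1]
    - [0,0,0,0,-1]
    - [0,0,0,0,-1]
    - [0,0,0,0,-1]
    - [0,0,0,0,-1]
    - [0,0,0,0,-1]
  grip_force: 15

```text
clock: 11.02
eef_pos: [0.491, -0.0247, 0.0484]
tool_rot: [0.017, 0.69, -0.025, 0.723]
ft_force: [0.5, 0.3, -0.3]
width: 0.611
```

Run:
```python
from h import *
go(.490,-.0257,.048,-3.25)
```

```text
t 11.02 pos [491.  -24.7  48.4] jawyaw -3.35 w 53.7 F [ 0.5  0.3 -0.3]
shift tool xyz mm [ 0.4 -1.1 -1. ] down-err [ 0.047 -0.013 -0.999]
turn about tool x:  -0.1
```

>>> carry_out:
  increments:
    - [-4,0,0,0,-1]
    - [-12,0,0,0,-1]
    - [-18,0,0,0,-1]
    - [-16,-5,0,0,-1]
    - [-8,-18,0,0,-1]
    - [0,-30,1,0,-1]
    - [0,-35,2,0,-1]
    - [0,-35,2,0,-1]

```text
clock: 11.68
eef_pos: [0.4827, -0.1448, 0.1089]
tool_rot: [0.014, 0.693, -0.02, 0.721]
ft_force: [0.9, 1.0, -2.6]
width: 0.617
```

Run:
```python
from h import *
go(.5218,-.3445,.100,-3.25)
```

```text
t 11.68 pos [ 482.7 -144.8  108.9] jawyaw -2.79 w 54.3 F [ 0.9  1.  -2.6]
shift tool xyz mm [  12.4 -197.5   48.4] down-err [ 0.04  -0.01  -0.999]
turn about tool x:  0.5
```

>>> carry_out:
  increments:
    - [0,-35,10,0,-1]
    - [0,-35,10,0,-1]
    - [0,-35,9,0,-1]
    - [0,-33,8,0,-1]
    - [0,-25,6,0,-1]
    - [0,-14,3,0,-1]
    - [0,-5,1,0,-1]
    - [0,0,0,0,-1]

```text
clock: 12.35
eef_pos: [0.5182, -0.3435, 0.112]
tool_rot: [0.016, 0.693, -0.023, 0.72]
ft_force: [-0.3, -0.0, -2.4]
width: 0.612
```

Run:
```python
from h import *
go(.5218,-.3445,.054,-3.25)
```

```text
t 12.35 pos [ 518.2 -343.5  112. ] jawyaw -3.12 w 53.8 F [-0.3 -0.  -2.4]
shift tool xyz mm [58.1 -0.3  1.4] down-err [ 0.038 -0.011 -0.999]
turn about tool x:  0.1
```

>>> carry_out:
  increments:
    - [5,0,0,0,-1]
    - [10,0,0,0,-1]
    - [12,0,0,0,-1]
    - [11,0,0,0,-1]
    - [8,0,0,0,-1]
    - [5,0,0,0,-1]
    - [2,0,0,0,-1]
    - [0,0,0,0,-1]

```text
clock: 13.02
eef_pos: [0.5183, -0.3356, 0.0536]
tool_rot: [0.015, 0.695, -0.019, 0.718]
ft_force: [-0.5, -0.8, 0.1]
width: 0.61
```

Run:
```python
from h import *
go(.5218,-.3445,.0544,-3.25)
```

```text
t 13.02 pos [ 518.3 -335.6   53.6] jawyaw -2.71 w 53.7 F [-0.5 -0.8  0.1]
shift tool xyz mm [-0.6 -8.7  3.9] down-err [ 0.032 -0.006 -0.999]
turn about tool x:  0.5
```

>>> carry_out:
  increments:
    - [0,0,0,0,-1]
    - [0,0,0,0,0.3]
    - [0,0,0,0,0.4]
    - [0,0,0,0,0.6]
    - [0,0,0,0,0.8]
    - [0,0,0,0,1]
    - [-3,0,0,0,1]
    - [-10,0,0,0,1]

```text
clock: 13.68
eef_pos: [0.5179, -0.3345, 0.0655]
tool_rot: [0.015, 0.696, -0.018, 0.718]
ft_force: [-1.0, -0.3, -0.5]
width: 0.996
```

Run:
```python
from h import *
go(.494,.0625,.18,-3.25)
cv2.imwrite("pics/s5.png",cv2.resize(robot.read_camera("scene")[100:300,130:370],None,fx=3,fy=3))
```

```text
t 13.68 pos [ 517.9 -334.5   65.5] jawyaw -2.68 w 87.7 F [-1.  -0.3 -0.5]
shift tool xyz mm [-117.1  395.   -38.8] down-err [ 0.031 -0.005 -0.999]
turn about tool x:  0.6
```

View pics/s5.png

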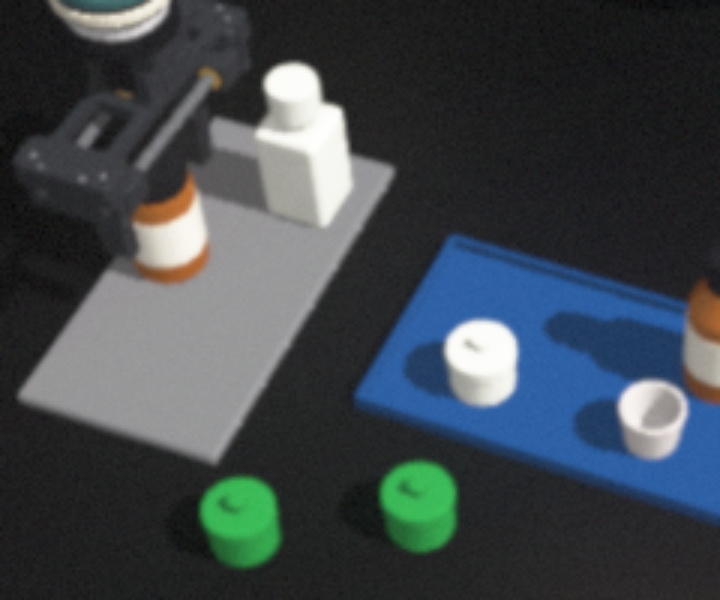

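Scene crop: jar upright on the board at (170,230), square bottle upright at (303,150). Rising and moving to the round bottle.

>>> carry_out:
  increments:
    - [-20,0,0,0,1]
    - [-28,0,0,0,1]
    - [-28,0,0,0,1]
    - [-22,10,0,0,1]
    - [-14,25,-2,0,1]
    - [-4,38,-4,0,1]
    - [0,40,-4,0,1]
    - [0,40,-4,0,1]

```text
clock: 14.4
eef_pos: [0.5121, -0.1858, 0.1971]
tool_rot: [0.015, 0.69, -0.025, 0.724]
ft_force: [0.9, 0.2, -0.9]
width: 1.004
```

>>> carry_out:
  increments:
    - [0,40,-4,0,1]
    - [0,40,-4,0,1]
    - [0,38,-3,0,1]
    - [0,35,-2,0,1]
    - [0,25,-2,0,1]
    - [0,14,0,0,1]
    - [0,5,0,0,1]
    - [0,0,0,0,1]

```text
clock: 15.07
eef_pos: [0.5088, 0.027, 0.2035]
tool_rot: [0.014, 0.683, -0.023, 0.729]
ft_force: [0.2, -0.2, -0.3]
width: 1.002
```

Run:
```python
from h import *
go(.494,.0625,.18,-3.25)
```

```text
t 15.07 pos [508.8  27.  203.5] jawyaw -3.0 w 88.1 F [ 0.2 -0.2 -0.3]
shift tool xyz mm [ 22.   35.  -18.1] down-err [ 0.065 -0.015 -0.998]
turn about tool x:  0.2
```

Tool tilt has grown to 0.065 rad. I have time in hand, so I'll test which motions reduce it before grasping.

>>> carry_out:
  increments:
    - [0,8,0,0,1]
    - [0,10,0,0,1]
    - [0,8,0,0,1]
    - [0,5,0,0,1]
    - [0,2,0,0,1]
    - [0,0,0,0,1]
    - [0,0,0,0,1]
    - [0,0,0,0,1]

```text
clock: 15.73
eef_pos: [0.5118, 0.0592, 0.2039]
tool_rot: [0.015, 0.683, -0.025, 0.73]
ft_force: [0.8, -0.1, 0.6]
width: 0.999
```

Run:
```python
from h import *
go(.494,.0625,.18,-3.25)
```

```text
t 15.73 pos [511.8  59.2 203.9] jawyaw -3.27 w 87.9 F [ 0.8 -0.1  0.6]
shift tool xyz mm [ 22.6   2.6 -19.5] down-err [ 0.066 -0.016 -0.998]
turn about tool x:  -0.0
```

>>> carry_out:
  increments:
    - [0,0,40,0,1]
    - [0,0,40,0,1]
    - [0,0,40,0,1]
    - [0,0,0,0,1]
    - [0,0,0,0,1]
    - [0,0,0,0,1]
    - [0,0,0,0,1]
    - [0,0,0,0,1]

```text
clock: 16.4
eef_pos: [0.6282, 0.0492, 0.2035]
tool_rot: [0.015, 0.688, -0.027, 0.725]
ft_force: [0.2, -0.8, 0.2]
width: 1.006
```

Run:
```python
from h import *
go(.494,.0625,.18,-3.25)
```

```text
t 16.4 pos [628.2  49.2 203.5] jawyaw -3.4 w 88.5 F [ 0.2 -0.8  0.2]
shift tool xyz mm [  16.4    5.6 -135.8] down-err [ 0.051 -0.018 -0.999]
turn about tool x:  -0.1
```

>>> carry_out:
  increments:
    - [0,0,-15,0,1]
    - [0,0,-15,0,1]
    - [0,0,-15,0,1]
    - [0,0,-15,0,1]
    - [0,0,-15,0,1]
    - [0,0,-15,0,1]
    - [0,0,-15,0,1]
    - [0,0,0,0,1]

```text
clock: 17.07
eef_pos: [0.5113, 0.0559, 0.2002]
tool_rot: [0.015, 0.687, -0.026, 0.726]
ft_force: [-0.8, -0.7, -0.2]
width: 0.997
```

Run:
```python
from h import *
go(.494,.0625,.18,-3.25)
```

```text
t 17.07 pos [511.3  55.9 200.2] jawyaw -3.33 w 87.7 F [-0.8 -0.7 -0.2]
shift tool xyz mm [ 19.1   5.8 -18.8] down-err [ 0.055 -0.018 -0.998]
turn about tool x:  -0.1
```

Fast outward moves reduce the tilt and slow inward moves barely restore it, so repeating that pair levels the tool.

>>> carry_out:
  increments:
    - [0,0,40,0,1]
    - [0,0,40,0,1]
    - [0,0,40,0,1]
    - [0,0,0,0,1]
    - [0,0,-10,0,1]
    - [0,0,-15,0,1]
    - [0,0,-15,0,1]
    - [0,0,-15,0,1]

```text
clock: 17.73
eef_pos: [0.5715, 0.0521, 0.2016]
tool_rot: [0.014, 0.687, -0.026, 0.726]
ft_force: [-0.4, 0.5, -0.4]
width: 1.003
```

>>> carry_out:
  increments:
    - [0,0,-15,0,1]
    - [0,0,-15,0,1]
    - [0,0,-15,0,1]
    - [0,0,-15,0,1]
    - [0,0,-8,0,1]
    - [0,0,40,0,1]
    - [0,0,40,0,1]
    - [0,0,40,0,1]

```text
clock: 18.4
eef_pos: [0.593, 0.0503, 0.1983]
tool_rot: [0.013, 0.693, -0.025, 0.72]
ft_force: [-0.3, 0.7, -0.5]
width: 0.998
```

Run:
```python
from h import *
go(.494,.0625,.18,-3.25)
```

```text
t 18.4 pos [593.   50.3 198.3] jawyaw -3.01 w 87.8 F [-0.3  0.7 -0.5]
shift tool xyz mm [  14.3    7.2 -100.1] down-err [ 0.038 -0.018 -0.999]
turn about tool x:  0.2
```

>>> carry_out:
  increments:
    - [0,0,0,0,1]
    - [0,0,-10,0,1]
    - [0,0,-15,0,1]
    - [0,0,-15,0,1]
    - [0,0,-15,0,1]
    - [0,0,-15,0,1]
    - [0,0,-15,0,1]
    - [0,0,-15,0,1]

```text
clock: 19.07
eef_pos: [0.4848, 0.0555, 0.1926]
tool_rot: [0.013, 0.692, -0.025, 0.721]
ft_force: [0.0, 0.3, 0.7]
width: 0.998
```

Run:
```python
from h import *
go(.494,.0625,.18,-3.25)
```

```text
t 19.07 pos [484.8  55.5 192.6] jawyaw -3.05 w 87.8 F [0.  0.3 0.7]
shift tool xyz mm [12.8  7.6  8.3] down-err [ 0.04  -0.018 -0.999]
turn about tool x:  0.2
```

>>> carry_out:
  increments:
    - [5,4,5,0,1]
    - [10,3,3,0,1]
    - [12,0,2,0,1]
    - [12,0,0,0,1]
    - [8,0,0,0,1]
    - [4,0,0,0,1]
    - [0,0,0,0,1]
    - [0,0,0,0,1]

```text
clock: 19.73
eef_pos: [0.4898, 0.0629, 0.1379]
tool_rot: [0.012, 0.692, -0.024, 0.722]
ft_force: [-0.6, -0.6, -0.6]
width: 0.998
```

Run:
```python
from h import *
go(.494,.0622,.0985,-3.25)
cal=robot.calibration("wrist");im=robot.read_camera("wrist");cv2.imwrite("pics/w6.png",im)
np.savez("w6.npz",**cal)
```

```text
t 19.73 pos [489.8  62.9 137.9] jawyaw -2.93 w 87.9 F [-0.6 -0.6 -0.6]
shift tool xyz mm [39.5  0.2  2.5] down-err [ 0.042 -0.018 -0.999]
turn about tool x:  0.3
```

View pics/w6.png

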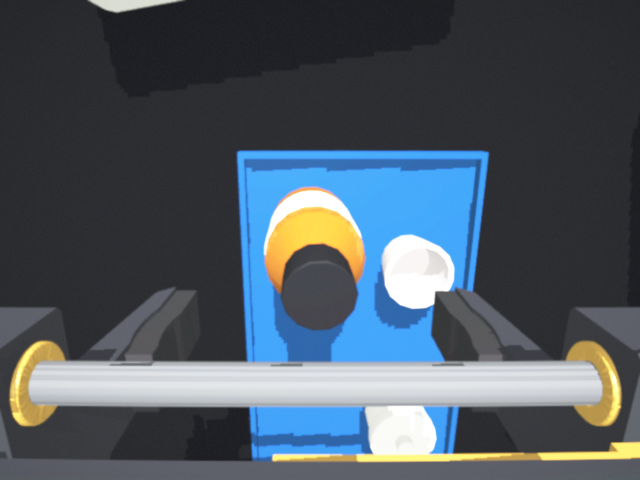

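Wrist view: cap top at ~(320,293), between the fingers; crucible at (417,272) lies well below the tips.

Run:
```python
from h import *
d=np.load("w6.npz");cal={k:(v if v.ndim else float(v)) for k,v in d.items()}
print(onz("wrist",[(320,293),(319.5,291),(356,293)],.124,cal))
```

```text
[[0.4929155  0.06417747 0.124     ]
 [0.4927555  0.0650636  0.124     ]
 [0.50748382 0.06315946 0.124     ]]
```

>>> carry_out:
  increments:
    - [4,0,1,0.3,1]
    - [8,0,1,0,1]
    - [9,0,0.5,0,1]
    - [7,0,0,0,1]
    - [5,0,0,0,1]
    - [3,0,0,0,0.6]
    - [1,0,0,0,0.2]
    - [0,0,0,0,-0.1]

```text
clock: 20.45
eef_pos: [0.4959, 0.0619, 0.0982]
tool_rot: [0.015, 0.691, -0.026, 0.722]
ft_force: [0.3, -0.2, 0.3]
width: 0.795
```

Run:
```python
from h import *
go(.4937,.0627,.0985,-3.25)
```

```text
t 20.45 pos [495.9  61.9  98.2] jawyaw -3.29 w 70.0 F [ 0.3 -0.2  0.3]
shift tool xyz mm [-0.4  0.7 -2.2] down-err [ 0.044 -0.017 -0.999]
turn about tool x:  -0.0
```

>>> carry_out:
  increments:
    - [0,0.5,-2,0,0.1]
    - [0,0,0,0,0]
    - [0,0,0,0,-0.2]
    - [0,0,0,0,-1]
    - [0,0,0,0,-1]
    - [0,0,0,0,-1]
    - [0,0,0,0,-1]
    - [0,0,0,0,-1]

```text
clock: 21.12
eef_pos: [0.4941, 0.0627, 0.0991]
tool_rot: [0.015, 0.69, -0.026, 0.723]
ft_force: [-0.2, 0.5, -2.0]
width: 0.362
```

>>> carry_out:
  increments:
    - [0,0,0,0,-1]
    - [0,0,0,0,-1]
    - [0,0,0,0,-1]
    - [0,0,0,0,-1]
    - [0,0,0,0,-1]
    - [0,0,0,0,-1]
    - [0,0,0,0,-1]
    - [0,0,0,0,-1]

```text
clock: 21.78
eef_pos: [0.4939, 0.0627, 0.099]
tool_rot: [0.015, 0.69, -0.026, 0.723]
ft_force: [-0.3, 0.4, -0.6]
width: 0.36
```

Run:
```python
from h import *
go(.4937,.0627,.0985,-3.25)
```

```text
t 21.78 pos [493.9  62.7  99. ] jawyaw -3.29 w 31.6 F [-0.3  0.4 -0.6]
shift tool xyz mm [ 0.5  0.  -0.2] down-err [ 0.046 -0.017 -0.999]
turn about tool x:  -0.0
```

>>> carry_out:
  increments:
    - [-5,0,0,0,-1]
    - [-15,0,0,0,-1]
    - [-22,0,0,0,-1]
    - [-22,0,0,0,-1]
    - [-14,-5,0,0,-1]
    - [-6,-18,4,0,-1]
    - [0,-28,9,0,-1]
    - [0,-32,11,0,-1]

```text
clock: 22.45
eef_pos: [0.5064, -0.0174, 0.1893]
tool_rot: [0.013, 0.692, -0.023, 0.721]
ft_force: [1.0, 0.4, -3.1]
width: 0.357
```

Run:
```python
from h import *
go(.6144,-.2729,.165,-3.25)
```

```text
t 22.45 pos [506.4 -17.4 189.3] jawyaw -2.84 w 31.4 F [ 1.   0.4 -3.1]
shift tool xyz mm [  32.5 -249.4  119.4] down-err [ 0.041 -0.015 -0.999]
turn about tool x:  0.4
```

>>> carry_out:
  increments:
    - [0,-33,16,0,-1]
    - [0,-35,18,0,-1]
    - [0,-35,18,0,-1]
    - [0,-35,18,0,-1]
    - [0,-34,17,0,-1]
    - [0,-30,14,0,-1]
    - [0,-20,8,0,-1]
    - [0,-8,3,0,-1]

```text
clock: 23.12
eef_pos: [0.6107, -0.2684, 0.2012]
tool_rot: [0.012, 0.69, -0.024, 0.723]
ft_force: [-0.3, -0.8, -1.0]
width: 0.359
```

Run:
```python
from h import *
go(.6144,-.2729,.107,-3.25)
```

```text
t 23.12 pos [ 610.7 -268.4  201.2] jawyaw -2.88 w 31.6 F [-0.3 -0.8 -1. ]
shift tool xyz mm [94.4 -2.9 -0.5] down-err [ 0.046 -0.018 -0.999]
turn about tool x:  0.4
```

>>> carry_out:
  increments:
    - [6,-2,0,0,-1]
    - [14,-1,0,0,-1]
    - [18,0,0,0,-1]
    - [18,0,0,0,-1]
    - [14,0,0,0,-1]
    - [9,0,0,0,-1]
    - [4,0,0,0,-1]
    - [0,0,0,0,-1]

```text
clock: 23.78
eef_pos: [0.6101, -0.2648, 0.1087]
tool_rot: [0.013, 0.693, -0.021, 0.721]
ft_force: [-0.5, 0.4, -1.6]
width: 0.36
```

Run:
```python
from h import *
go(.6144,-.2729,.105,-3.25)
```

```text
t 23.78 pos [ 610.1 -264.8  108.7] jawyaw -2.73 w 31.7 F [-0.5  0.4 -1.6]
shift tool xyz mm [ 4.  -7.9  4.5] down-err [ 0.04  -0.011 -0.999]
turn about tool x:  0.5
```

>>> carry_out:
  increments:
    - [1.5,-2,0,0,-1]
    - [1.5,0,0,0,-1]
    - [1,0,0,0,-1]
    - [0.5,0,0,0,-1]
    - [0.3,0,0,0,-1]
    - [0,0,0,0,-1]
    - [0,0,0,0,-1]
    - [0,0,0,0,-1]

```text
clock: 24.45
eef_pos: [0.6124, -0.2665, 0.1077]
tool_rot: [0.012, 0.691, -0.021, 0.723]
ft_force: [-0.1, -0.4, -1.2]
width: 0.359
```

Run:
```python
from h import *
go(.6144,-.2729,.105,-3.25)
```

```text
t 24.45 pos [ 612.4 -266.5  107.7] jawyaw -2.64 w 31.6 F [-0.1 -0.4 -1.2]
shift tool xyz mm [ 2.8 -6.3  2.2] down-err [ 0.045 -0.014 -0.999]
turn about tool x:  0.6
```

>>> carry_out:
  increments:
    - [1,0,0,0,-1]
    - [1,0,0,0,-1]
    - [1,0,0,0,-1]
    - [0.5,0,0,0,-1]
    - [0,0,0,0,-1]
    - [0,0,0,0,-1]
    - [0,0,0,0,-1]
    - [0,0,0,0,-1]

```text
clock: 25.12
eef_pos: [0.6131, -0.2672, 0.105]
tool_rot: [0.012, 0.69, -0.021, 0.723]
ft_force: [0.1, 0.1, -0.3]
width: 0.361
```

Run:
```python
from h import *
go(.6144,-.2729,.105,-3.25)
```

```text
t 25.12 pos [ 613.1 -267.2  105. ] jawyaw -2.66 w 31.7 F [ 0.1  0.1 -0.3]
shift tool xyz mm [ 0.2 -5.7  1.6] down-err [ 0.047 -0.015 -0.999]
turn about tool x:  0.6
```

>>> carry_out:
  increments:
    - [0.5,0,0,0,-1]
    - [0,0,0,0,-0.2]
    - [0,0,0,0,-0.15]
    - [0,0,0,0,-0.1]
    - [0,0,0,0,0]
    - [0,0,0,0,0.1]
    - [0,0,0,0,0.2]
    - [0,0,0,0,0.3]

```text
clock: 25.78
eef_pos: [0.614, -0.2675, 0.1054]
tool_rot: [0.011, 0.689, -0.022, 0.724]
ft_force: [-0.7, 0.5, -1.2]
width: 0.642
```

Run:
```python
from h import *
go(.613,-.267,.2,-3.25)
cv2.imwrite("pics/s7.png",cv2.resize(robot.read_camera("scene")[100:300,130:370],None,fx=3,fy=3))
```

```text
t 25.78 pos [ 614.  -267.5  105.4] jawyaw -2.66 w 56.5 F [-0.7  0.5 -1.2]
shift tool xyz mm [-94.5  -0.8   3.7] down-err [ 0.049 -0.015 -0.999]
turn about tool x:  0.6
```

View pics/s7.png

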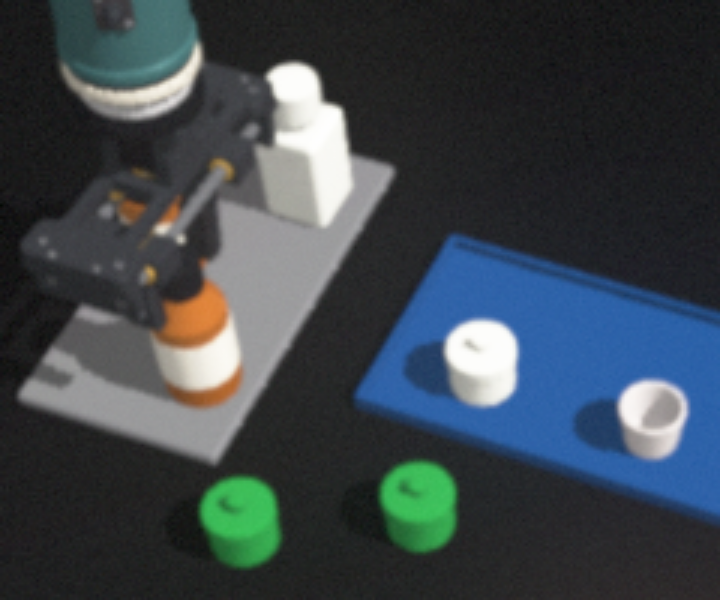

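Scene crop: round bottle upright on the board at (200,345), square bottle upright, jar behind the gripper, cup and crucible unmoved. Rising, then on to the cup.

>>> carry_out:
  increments:
    - [-5,0,0,0,0.6]
    - [-20,0,0,0,1]
    - [-28,0,0,0,1]
    - [-25,0,0,0,1]
    - [-15,10,-3,0,1]
    - [-5,20,-7,0,1]
    - [0,25,-10,0,1]
    - [0,25,-10,0,1]

```text
clock: 26.5
eef_pos: [0.5833, -0.1871, 0.2071]
tool_rot: [0.013, 0.689, -0.024, 0.724]
ft_force: [0.6, 0.6, 0.6]
width: 0.994
```

>>> carry_out:
  increments:
    - [0,25,-10,0,1]
    - [0,25,-10,0,1]
    - [0,20,-10,0,1]
    - [0,12,-8,0,1]
    - [0,5,-5,0,1]
    - [0,0,40,0,1]
    - [0,0,40,0,1]
    - [0,0,40,0,1]

```text
clock: 27.17
eef_pos: [0.6514, -0.0951, 0.2083]
tool_rot: [0.012, 0.693, -0.023, 0.721]
ft_force: [0.2, 0.5, -0.3]
width: 1.004
```

Run:
```python
from h import *
go(.5495,-.0882,.15,-3.25)
```

```text
t 27.17 pos [651.4 -95.1 208.3] jawyaw -2.83 w 88.4 F [ 0.2  0.5 -0.3]
shift tool xyz mm [  54.1    2.6 -104.4] down-err [ 0.04  -0.016 -0.999]
turn about tool x:  0.4
```

Another slow-in, fast-out, slow-in pair to level the tool.

>>> carry_out:
  increments:
    - [0,0,-8,0,1]
    - [0,0,-15,0,1]
    - [0,0,-15,0,1]
    - [0,0,-15,0,1]
    - [0,0,-15,0,1]
    - [0,0,-15,0,1]
    - [0,0,-15,0,1]
    - [0,0,-10,0,1]

```text
clock: 27.83
eef_pos: [0.5405, -0.0941, 0.1981]
tool_rot: [0.012, 0.694, -0.024, 0.72]
ft_force: [-0.0, -0.4, -1.1]
width: 1.001
```

>>> carry_out:
  increments:
    - [0,0,40,0,1]
    - [0,0,40,0,1]
    - [0,0,40,0,1]
    - [0,0,0,0,1]
    - [0,0,-12,0,1]
    - [0,0,-15,0,1]
    - [0,0,-15,0,1]
    - [0,0,-15,0,1]

```text
clock: 28.5
eef_pos: [0.5838, -0.0983, 0.1935]
tool_rot: [0.014, 0.699, -0.025, 0.714]
ft_force: [0.3, -0.1, 0.4]
width: 0.998
```

Run:
```python
from h import *
go(.5495,-.0882,.15,-3.25)
```

```text
t 28.5 pos [583.8 -98.3 193.5] jawyaw -3.18 w 87.9 F [ 0.3 -0.1  0.4]
shift tool xyz mm [ 42.6   8.9 -35.7] down-err [ 0.021 -0.017 -1.   ]
turn about tool x:  0.1
```

>>> carry_out:
  increments:
    - [5,4,-12,0,1]
    - [12,4,-10,0,1]
    - [18,1,-4,0,1]
    - [20,0,-2,0,1]
    - [18,0,0,0,1]
    - [14,0,0,0,1]
    - [8,0,0,0,1]
    - [3,0,0,0,1]

```text
clock: 29.17
eef_pos: [0.5364, -0.0898, 0.0974]
tool_rot: [0.014, 0.697, -0.027, 0.716]
ft_force: [-0.5, 0.6, -0.6]
width: 0.995
```

Run:
```python
from h import *
go(.5493,-.0885,.0185,-3.25)
cal=robot.calibration("wrist");im=robot.read_camera("wrist");cv2.imwrite("pics/w8.png",im)
np.savez("w8.npz",**cal)
```

```text
t 29.17 pos [536.4 -89.8  97.4] jawyaw -3.36 w 87.6 F [-0.5  0.6 -0.6]
shift tool xyz mm [79.2  3.5 10.7] down-err [ 0.026 -0.019 -0.999]
turn about tool x:  -0.1
```

View pics/w8.png

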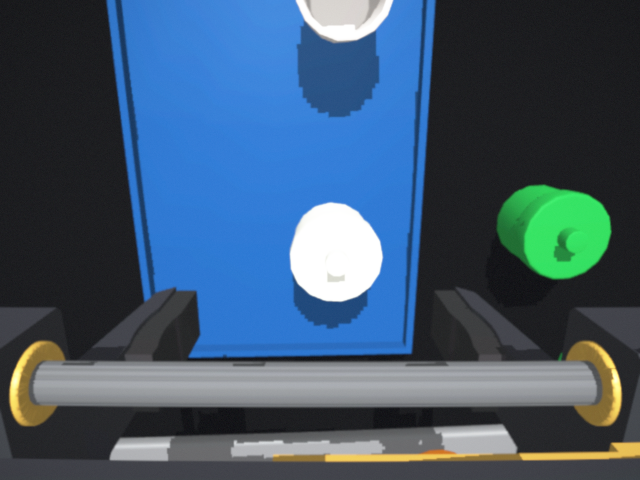

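Wrist view: cup lid at ~(336,255) with its knob at (336,264), crucible at the top (345,5), green look-alike at right (560,232), which could foul a wide-open finger.

Run:
```python
from h import *
d=np.load("w8.npz");cal={k:(v if v.ndim else float(v)) for k,v in d.items()}
print(onz("wrist",[(336,255),(381,255)],.041,cal).round(4), "knob",onz("wrist",(336,262),.049,cal).round(4), "green",onz("wrist",(567,236),.037,cal),onz("top",(372,202),.037),onz("top",(428,176),.037))
```

```text
[[ 0.5489 -0.0874  0.041 ]
 [ 0.5714 -0.0889  0.041 ]] knob [[ 0.5483 -0.0882  0.049 ]] green [[ 0.668332   -0.08651814  0.037     ]] [[ 0.66749146 -0.08623142  0.037     ]] [[ 0.71387159 -0.18738581  0.037     ]]
```

>>> carry_out:
  increments:
    - [6,2,6,0,1]
    - [12,0,3,0,1]
    - [14,0,1,0,1]
    - [14,0,0,0,1]
    - [10,0,0,0,0.8]
    - [6,0,0,0,0.7]
    - [3,0,0,0,0.6]
    - [0,0,0,0,0.6]

```text
clock: 29.88
eef_pos: [0.5541, -0.0906, 0.0325]
tool_rot: [0.014, 0.694, -0.028, 0.72]
ft_force: [0.0, -0.4, -0.9]
width: 0.796
```

Run:
```python
from h import *
go(.5493,-.0883,.0185,-3.25)
```

```text
t 29.88 pos [554.1 -90.6  32.5] jawyaw -3.35 w 70.1 F [ 0.  -0.4 -0.9]
shift tool xyz mm [13.8  2.3 -5.4] down-err [ 0.036 -0.022 -0.999]
turn about tool x:  -0.1
```

>>> carry_out:
  increments:
    - [2,1.5,-4,0,0.6]
    - [4,1,-1.5,0,0.6]
    - [4,0,-0.5,0,0.6]
    - [3,0,0,0,0.6]
    - [1,0,0,0,0.6]
    - [0,0,0,0,0.5]
    - [0,0,0,0,0.4]
    - [0,0,0,0,0.3]

```text
clock: 30.55
eef_pos: [0.5499, -0.088, 0.0188]
tool_rot: [0.013, 0.692, -0.028, 0.721]
ft_force: [-0.5, -0.1, 0.1]
width: 0.656
```

Run:
```python
from h import *
go(.5494,-.0883,.0185,-3.25)
```

```text
t 30.55 pos [549.9 -88.   18.8] jawyaw -3.34 w 57.7 F [-0.5 -0.1  0.1]
shift tool xyz mm [ 0.3 -0.3 -0.5] down-err [ 0.039 -0.022 -0.999]
turn about tool x:  -0.1
```

>>> carry_out:
  increments:
    - [0,0,-0.5,0,-1]
    - [0,0,0,0,-1]
    - [0,0,0,0,-1]
    - [0,0,0,0,-1]
    - [0,0,0,0,-1]
    - [0,0,0,0,-1]
    - [0,0,0,0,-1]
    - [0,0,0,0,-1]
  grip_force: 12

```text
clock: 31.22
eef_pos: [0.5495, -0.088, 0.0191]
tool_rot: [0.013, 0.692, -0.028, 0.721]
ft_force: [0.1, 0.9, -1.0]
width: 0.527
```

Run:
```python
from h import *
go(.5494,-.0883,.0185,-3.25)
```

```text
t 31.22 pos [549.5 -88.   19.1] jawyaw -3.35 w 46.4 F [ 0.1  0.9 -1. ]
shift tool xyz mm [ 0.6 -0.3 -0.1] down-err [ 0.04  -0.022 -0.999]
turn about tool x:  -0.1
```

>>> carry_out:
  increments:
    - [-5,0,0,0,-1]
    - [-15,0,0,0,-1]
    - [-25,0,0,0,-1]
    - [-28,0,0,0,-1]
    - [-25,0,0,0,-1]
    - [-15,8,0,0,-1]
    - [-5,18,-2,0,-1]
    - [0,25,-3,0,-1]

```text
clock: 31.88
eef_pos: [0.5413, -0.036, 0.1419]
tool_rot: [0.015, 0.694, -0.03, 0.72]
ft_force: [0.4, 0.5, -0.5]
width: 0.526
```

>>> carry_out:
  increments:
    - [0,28,-4,0,-1]
    - [0,28,-4,0,-1]
    - [0,28,-4,0,-1]
    - [0,28,-4,0,-1]
    - [0,28,-4,0,-1]
    - [0,25,-4,0,-1]
    - [0,15,-2,0,-1]
    - [0,6,0,0,-1]

```text
clock: 32.55
eef_pos: [0.5276, 0.1616, 0.1434]
tool_rot: [0.016, 0.69, -0.03, 0.723]
ft_force: [-1.0, -0.3, -1.4]
width: 0.527
```

Run:
```python
from h import *
go(.4975,.297,.15,-3.25)
cal=robot.calibration("wrist");im=robot.read_camera("wrist");cv2.imwrite("pics/w9.png",im)
np.savez("w9.npz",**cal)
```

```text
t 32.55 pos [527.6 161.6 143.4] jawyaw -3.73 w 46.4 F [-1.  -0.3 -1.4]
shift tool xyz mm [-10.8 133.  -38.5] down-err [ 0.045 -0.021 -0.999]
turn about tool x:  -0.5
```

View pics/w9.png

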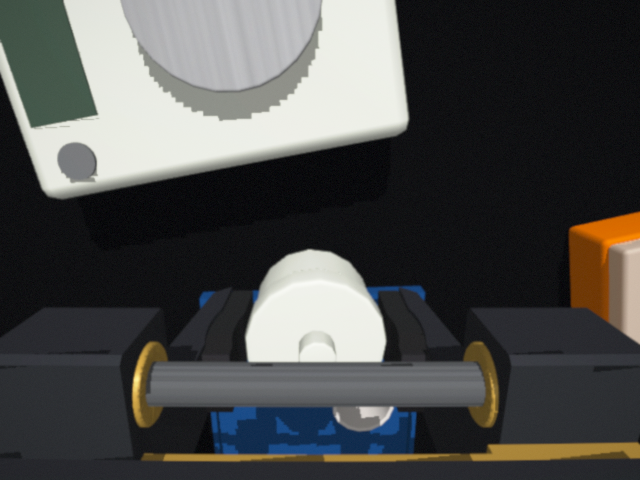

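Wrist view: cup held centred between the fingers, the pan's near edge at (225,90). I'll move closer to see the whole pan.

>>> carry_out:
  increments:
    - [-2,10,-3,-0.5,-1]
    - [-2,15,-4,0,-1]
    - [-2,15,-4,0,-1]
    - [-2,12,-3,0,-1]
    - [0,7,-2,0,-1]
    - [0,3,0,0,-1]
    - [0,0,0,0,-1]
    - [0,0,0,0,-1]

```text
clock: 33.27
eef_pos: [0.5151, 0.2246, 0.1506]
tool_rot: [0.013, 0.69, -0.028, 0.723]
ft_force: [0.5, -0.3, -0.4]
width: 0.53
```

Run:
```python
from h import *
go(.4975,.297,.15,-3.25)
cal=robot.calibration("wrist");im=robot.read_camera("wrist");cv2.imwrite("pics/w10.png",im)
np.savez("w10.npz",**cal)
```

```text
t 33.27 pos [515.1 224.6 150.6] jawyaw -3.32 w 46.6 F [ 0.5 -0.3 -0.4]
shift tool xyz mm [ -1.8  71.2 -21.7] down-err [ 0.045 -0.023 -0.999]
turn about tool x:  -0.1
```

View pics/w10.png

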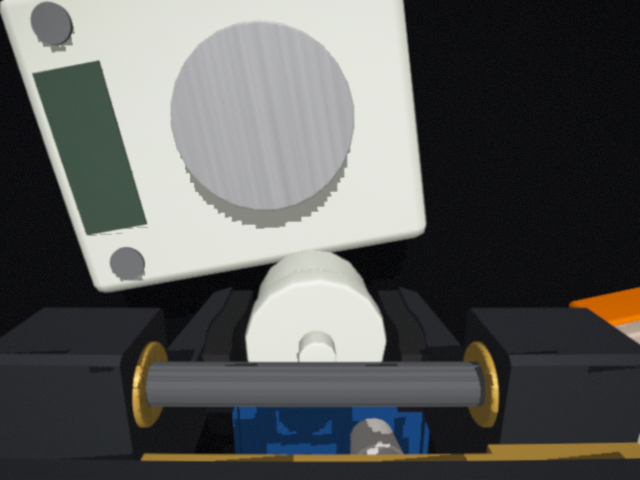

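The pan is fully visible: left edge 171, right edge 354, top 21, bottom 210.

Run:
```python
from h import *
d=np.load("w10.npz");cal={k:(v if v.ndim else float(v)) for k,v in d.items()}
im=cv2.imread("pics/w10.png");hsv=cv2.cvtColor(im,cv2.COLOR_BGR2HSV)
for p in((260,100),(265,215),(370,100)): print(hsv[p[1],p[0]])
m=cv2.inRange(im,(150,140,140),(200,195,195));m[215:]=0;m[:,:160]=0;m[:,360:]=0
m=cv2.morphologyEx(m,cv2.MORPH_OPEN,np.ones((5,5)))
c=max(cv2.findContours(m,cv2.RETR_EXTERNAL,cv2.CHAIN_APPROX_NONE)[0],key=cv2.contourArea);print(cv2.boundingRect(c))
w=onz("wrist",c[:,0],.066,cal)[:,:2]*1000
print(cv2.minEnclosingCircle(w.astype(np.float32)),cv2.fitEllipse(w.astype(np.float32)))
print(onz("wrist",[(171,112),(354,118),(262,21),(265,210)],.066,cal).round(4))
```

```text
[105   3 180]
[ 35  11 134]
[ 39   8 231]
(171, 22, 183, 187)
((496.1527404785156, 292.85125732421875), 47.48054885864258) ((496.245361328125, 293.0419616699219), (92.82391357421875, 93.96973419189453), 93.33848571777344)
[[0.4501 0.3    0.066 ]
 [0.5436 0.2915 0.066 ]
 [0.5002 0.3397 0.066 ]
 [0.4932 0.2458 0.066 ]]
```

Wrist pan centre is (496.2, 293.0) with diameter ~93 mm. The housing-derived centre is (496.8, 294.9), so I use (496.4, 294).

>>> carry_out:
  increments:
    - [0,10,-4,0,-1]
    - [0,15,-5,0,-1]
    - [4,16,-5,0,-1]
    - [8,12,-4,0,-1]
    - [8,8,-2,0,-1]
    - [8,3,0,0,-1]
    - [6,1,0,0,-1]
    - [3,0,0,0,-1]

```text
clock: 33.98
eef_pos: [0.5005, 0.2918, 0.1081]
tool_rot: [0.014, 0.69, -0.03, 0.723]
ft_force: [0.3, 0.7, -0.7]
width: 0.526
```

Run:
```python
from h import *
go(.4972,.294,.0815,-3.25)
```

```text
t 33.98 pos [500.5 291.8 108.1] jawyaw -3.59 w 46.2 F [ 0.3  0.7 -0.7]
shift tool xyz mm [26.4  2.5 -4.7] down-err [ 0.046 -0.024 -0.999]
turn about tool x:  -0.3
```

>>> carry_out:
  increments:
    - [3,2,-3,0,-1]
    - [4,0.5,-1.5,0,-1]
    - [5,0,-0.5,0,-1]
    - [4,0,0,0,-1]
    - [3,0,0,0,-1]
    - [2,0,0,0,-1]
    - [1,0,0,0,-1]
    - [0,0,0,0,-1]

```text
clock: 34.65
eef_pos: [0.4959, 0.2914, 0.0816]
tool_rot: [0.014, 0.691, -0.032, 0.722]
ft_force: [-0.5, 0.1, -1.1]
width: 0.53
```

Run:
```python
from h import *
go(.4972,.294,.0815,-3.25)
```

```text
t 34.65 pos [495.9 291.4  81.6] jawyaw -3.73 w 46.6 F [-0.5  0.1 -1.1]
shift tool xyz mm [0.1 2.6 1.1] down-err [ 0.043 -0.026 -0.999]
turn about tool x:  -0.5
```

>>> carry_out:
  increments:
    - [-1,1,0.5,0,-1]
    - [0,1.5,0.5,0,-1]
    - [0.5,0,0,0,-1]
    - [0.5,0,0,0,-1]
    - [0.5,0,0,0,-1]
    - [0.3,0,0,0,-1]
    - [0,0,0,0,-1]
    - [0,0,0,0,-1]

```text
clock: 35.32
eef_pos: [0.4985, 0.2948, 0.0823]
tool_rot: [0.015, 0.69, -0.031, 0.723]
ft_force: [-0.1, 0.3, -1.7]
width: 0.523
```

Run:
```python
from h import *
go(.4972,.294,.0815,-3.25)
```

```text
t 35.32 pos [498.5 294.8  82.3] jawyaw -3.73 w 46.1 F [-0.1  0.3 -1.7]
shift tool xyz mm [ 0.8 -0.8 -1.3] down-err [ 0.046 -0.025 -0.999]
turn about tool x:  -0.5
```

>>> carry_out:
  increments:
    - [0.6,-0.3,-0.8,0,-1]
    - [0.5,0,0,0,-1]
    - [0.3,0,0,0,-1]
    - [0,0,0,0,-1]
    - [0,0,0,0,0.08]
    - [0,0,0,0,0.15]
    - [0,0,0,0,0.25]
    - [0,0,0,0,0.4]

```text
clock: 35.98
eef_pos: [0.4981, 0.2947, 0.0815]
tool_rot: [0.015, 0.69, -0.031, 0.723]
ft_force: [0.3, -0.5, -0.9]
width: 0.68
```

Run:
```python
from h import *
go(.4972,.294,.16,-3.25)
cv2.imwrite("pics/s11.png",cv2.resize(robot.read_camera("scene")[130:330,400:600],None,fx=3,fy=3))
```

```text
t 35.98 pos [498.1 294.7  81.5] jawyaw -3.73 w 59.8 F [ 0.3 -0.5 -0.9]
shift tool xyz mm [-78.4  -2.4   2.9] down-err [ 0.047 -0.024 -0.999]
turn about tool x:  -0.5
```

View pics/s11.png

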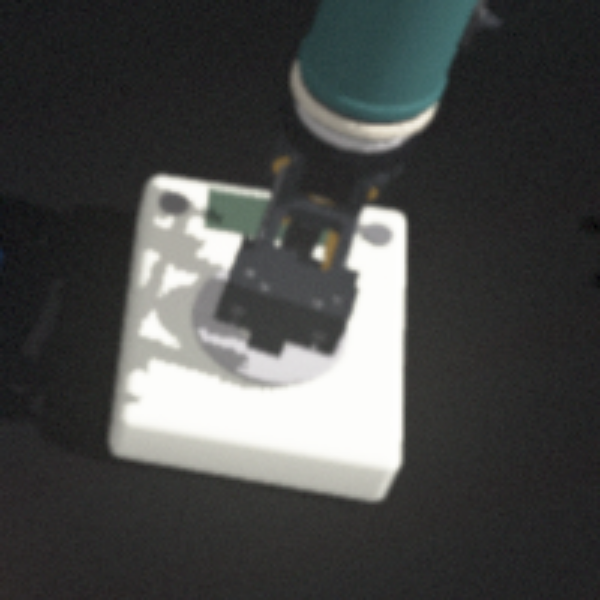

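The gripper hides the cup in this crop. Rising and checking from above.

>>> carry_out:
  increments:
    - [-3,0,0,0,0.6]
    - [-10,0,0,0,1]
    - [-20,0,0,0,1]
    - [-25,0,0,0,1]
    - [-25,-8,0,0,1]
    - [-15,-15,0,0,1]
    - [-5,-25,0,0,1]
    - [0,-35,0,0,1]

```text
clock: 36.7
eef_pos: [0.4879, 0.2172, 0.1949]
tool_rot: [0.014, 0.689, -0.028, 0.724]
ft_force: [0.0, -0.4, 0.3]
width: 0.997
```

>>> carry_out:
  increments:
    - [0,-40,0,0,1]
    - [0,-40,0,0,1]
    - [0,-40,0,0,1]
    - [0,-40,0,0,1]
    - [0,-40,0,0,1]
    - [0,-40,0,0,1]
    - [0,-40,0,0,1]
    - [0,-40,0,0,1]

```text
clock: 37.37
eef_pos: [0.4704, -0.112, 0.2135]
tool_rot: [0.011, 0.682, -0.024, 0.731]
ft_force: [1.1, 0.0, 0.2]
width: 0.997
```

Run:
```python
from h import *
go(.613,-.267,.2,-3.25)
im=robot.read_camera("top");cv2.imwrite("pics/t12.png",im)
cr=cv2.resize(im[240:380,100:225],None,fx=4,fy=4,interpolation=cv2.INTER_CUBIC);cv2.imwrite("pics/bal2.png",cr)
```

```text
t 37.37 pos [ 470.4 -112.   213.5] jawyaw -2.82 w 87.7 F [1.1 0.  0.2]
shift tool xyz mm [  26.3 -147.4  148.8] down-err [ 0.068 -0.02  -0.997]
turn about tool x:  0.4
```

View pics/t12.png

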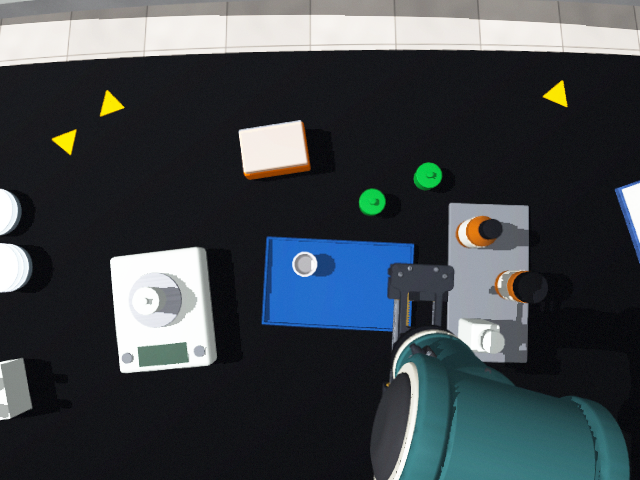

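View pics/bal2.png

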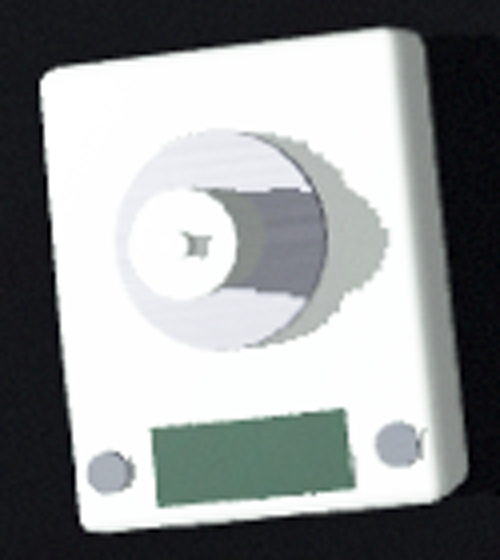

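Top view: cup stands on the pan at (146,300), all three bottles stand on the board at (478,232), (520,287) and (482,337), crucible unmoved at (305,264). Checking the centring numerically.

Run:
```python
from h import *
a=lambda p:(np.array(p)+.5)/4-.5+[100,240]
print("lid",onz("top",a((183,243)),.103),"pan",onz("top",[a((219,239)),a((116,239)),a((325,239)),a((219,128)),a((219,350))],.066))
b=lambda p:np.array(p)
im=cv2.imread("pics/t12.png")
cv2.imwrite("pics/brd.png",cv2.resize(im[200:365,440:560],None,fx=3.6,fy=3.6,interpolation=cv2.INTER_CUBIC))
```

```text
lid [[0.49818945 0.29403493 0.103     ]] pan [[0.49698201 0.29396899 0.066     ]
 [0.4965314  0.34083902 0.066     ]
 [0.4973521  0.24655015 0.066     ]
 [0.54505957 0.29468924 0.066     ]
 [0.44908779 0.29347851 0.066     ]]
```

View pics/brd.png

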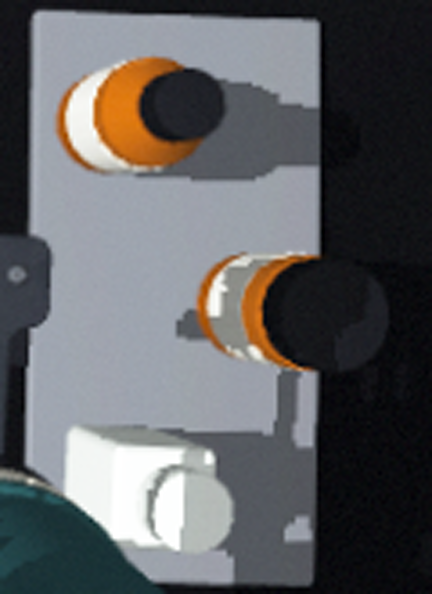

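The cup is within 2 mm of the pan centre. Releveling the tool on the way to the round bottle.

>>> carry_out:
  increments:
    - [0,0,0,0,1]
    - [0,0,40,0,1]
    - [0,0,40,0,1]
    - [0,0,40,0,1]
    - [0,0,0,0,1]
    - [0,-10,-10,0,1]
    - [0,-10,-15,0,1]
    - [0,-10,-15,0,1]

```text
clock: 38.08
eef_pos: [0.5475, -0.1538, 0.2205]
tool_rot: [0.012, 0.683, -0.028, 0.729]
ft_force: [-0.9, 0.3, 0.3]
width: 0.998
```

>>> carry_out:
  increments:
    - [0,-10,-15,0,1]
    - [0,-10,-15,0,1]
    - [0,-5,-15,0,1]
    - [0,0,-8,0,1]
    - [0,0,40,0,1]
    - [0,0,40,0,1]
    - [0,0,40,0,1]
    - [0,0,0,0,1]

```text
clock: 38.75
eef_pos: [0.5847, -0.1797, 0.2196]
tool_rot: [0.014, 0.689, -0.029, 0.724]
ft_force: [0.4, -0.2, 0.9]
width: 1.002
```

>>> carry_out:
  increments:
    - [0,-10,-10,0,1]
    - [0,-10,-15,0,1]
    - [0,-10,-15,0,1]
    - [0,-10,-15,0,1]
    - [0,-5,-8,0,1]
    - [0,0,40,0,1]
    - [0,0,40,0,1]
    - [0,0,40,0,1]

```text
clock: 39.42
eef_pos: [0.6112, -0.2268, 0.2185]
tool_rot: [0.015, 0.696, -0.028, 0.718]
ft_force: [-0.1, -0.9, 0.5]
width: 1.0
```

Run:
```python
from h import *
go(.613,-.267,.2,-3.25)
p=lambda x,y:((np.array([x,y])+.5)/3.6-.5+[440,200])
print(onz("top",p(182,105),.130),onz("top",p(325,313),.111),onz("top",p(192,508),.125))
```

```text
t 39.42 pos [ 611.2 -226.8  218.5] jawyaw -3.5 w 88.0 F [-0.1 -0.9  0.5]
shift tool xyz mm [ 19.3 -39.7   3.7] down-err [ 0.031 -0.019 -0.999]
turn about tool x:  -0.3
[[ 0.61079526 -0.26221201  0.13      ]] [[ 0.51899054 -0.33163609  0.111     ]] [[ 0.43637373 -0.2642463   0.125     ]]
```

>>> carry_out:
  increments:
    - [0,-8,0,0,1]
    - [5,-12,0,0,1]
    - [8,-12,0,0,1]
    - [8,-5,0,0,1]
    - [8,0,0,0,1]
    - [5,0,0,0,1]
    - [0,0,0,0,1]
    - [0,0,0,0,1]

```text
clock: 40.08
eef_pos: [0.6049, -0.2686, 0.1815]
tool_rot: [0.017, 0.696, -0.028, 0.718]
ft_force: [-0.4, 0.2, 0.1]
width: 0.999
```

Run:
```python
from h import *
go(.613,-.265,.1045,-3.25)
cal=robot.calibration("wrist");im=robot.read_camera("wrist");cv2.imwrite("pics/w13.png",im)
np.savez("w13.npz",**cal)
```

```text
t 40.08 pos [ 604.9 -268.6  181.5] jawyaw -3.64 w 87.9 F [-0.4  0.2  0.1]
shift tool xyz mm [77.1  5.3  5.4] down-err [ 0.03  -0.018 -0.999]
turn about tool x:  -0.4
```

View pics/w13.png

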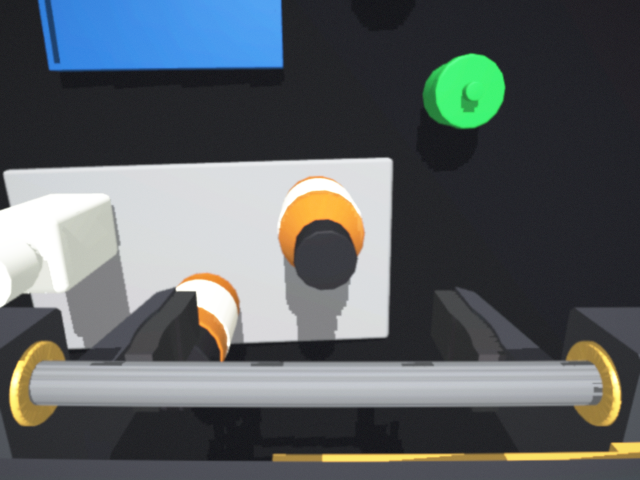

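Wrist view: round cap top at (326,258), square bottle left at (60,240), jar partly hidden at (210,310), green look-alike at (465,92).

Run:
```python
from h import *
d=np.load("w13.npz");cal={k:(v if v.ndim else float(v)) for k,v in d.items()}
print(onz("wrist",[(326,257),(326,254)],.130,cal))
```

```text
[[ 0.61253999 -0.26514062  0.13      ]
 [ 0.61262552 -0.26360435  0.13      ]]
```

>>> carry_out:
  increments:
    - [5,1,3,0.4,1]
    - [10,1,2,0,1]
    - [15,1,1,0,1]
    - [16,0,0,0,1]
    - [14,0,0,0,1]
    - [9,0,0,0,0.8]
    - [4,0,0,0,0.5]
    - [1,0,0,0,0.3]

```text
clock: 40.8
eef_pos: [0.6178, -0.2649, 0.1049]
tool_rot: [0.018, 0.694, -0.031, 0.72]
ft_force: [-0.5, -0.1, -0.3]
width: 0.797
```

Run:
```python
from h import *
go(.613,-.2653,.1045,-3.25)
```

```text
t 40.8 pos [ 617.8 -264.9  104.9] jawyaw -3.88 w 70.2 F [-0.5 -0.1 -0.3]
shift tool xyz mm [ 0.2 -0.7 -4.8] down-err [ 0.036 -0.02  -0.999]
turn about tool x:  -0.6
```

>>> carry_out:
  increments:
    - [0,0,-3.5,0,0.3]
    - [0,0,-1.5,0,0.2]
    - [0,0,0,0,0.1]
    - [0,0,0,0,-0.1]
    - [0,0,0,0,-0.2]
    - [0,0,0,0,-1]
    - [0,0,0,0,-1]
    - [0,0,0,0,-1]
  grip_force: 15

```text
clock: 41.47
eef_pos: [0.614, -0.2651, 0.1078]
tool_rot: [0.017, 0.692, -0.031, 0.721]
ft_force: [0.1, 0.1, -2.5]
width: 0.359
```

>>> carry_out:
  increments:
    - [0,0,0,0,-1]
    - [0,0,0,0,-1]
    - [0,0,0,0,-1]
    - [0,0,0,0,-1]
    - [0,0,0,0,-1]
    - [0,0,0,0,-1]
    - [0,0,0,0,-1]
    - [0,0,0,0,-1]

```text
clock: 42.13
eef_pos: [0.6135, -0.2649, 0.107]
tool_rot: [0.017, 0.692, -0.031, 0.721]
ft_force: [-0.1, 0.1, -1.6]
width: 0.361
```

Run:
```python
from h import *
go(.613,-.2653,.1045,-3.25)
```

```text
t 42.13 pos [ 613.5 -264.9  107. ] jawyaw -3.88 w 31.8 F [-0.1  0.1 -1.6]
shift tool xyz mm [ 2.5 -0.4 -0.6] down-err [ 0.039 -0.021 -0.999]
turn about tool x:  -0.6
```

>>> carry_out:
  increments:
    - [-5,0,0,0,-1]
    - [-12,0,0,0,-1]
    - [-16,0,0,0,-1]
    - [-16,0,0,0,-1]
    - [-10,6,-2,0,-1]
    - [-4,14,-5,0,-1]
    - [0,20,-7,0,-1]
    - [0,24,-8,0,-1]

```text
clock: 42.8
eef_pos: [0.5937, -0.1988, 0.1755]
tool_rot: [0.018, 0.691, -0.034, 0.722]
ft_force: [-0.6, 0.9, 0.3]
width: 0.361
```

>>> carry_out:
  increments:
    - [0,24,-8,0,-1]
    - [0,24,-8,0,-1]
    - [0,24,-8,0,-1]
    - [0,24,-8,0,-1]
    - [0,24,-8,0,-1]
    - [0,24,-8,0,-1]
    - [0,24,-8,0,-1]
    - [0,24,-8,0,-1]

```text
clock: 43.47
eef_pos: [0.5354, 0.0139, 0.1711]
tool_rot: [0.02, 0.69, -0.033, 0.722]
ft_force: [-0.4, -1.3, -2.4]
width: 0.36
```

Run:
```python
from h import *
go(.4939,.0627,.15,-3.25)
```

```text
t 43.47 pos [535.4  13.9 171.1] jawyaw -4.24 w 31.7 F [-0.4 -1.3 -2.4]
shift tool xyz mm [ 18.3  45.9 -45.9] down-err [ 0.045 -0.02  -0.999]
turn about tool x:  -1.0
```

>>> carry_out:
  increments:
    - [0,10,-12,-0.5,-1]
    - [0,7,-11,-0.5,-1]
    - [0,5,-9,0,-1]
    - [0,3,-6,0,-1]
    - [2,1,-2,0,-1]
    - [5,0,0,0,-1]
    - [8,0,0,0,-1]
    - [6,0,0,0,-1]

```text
clock: 44.13
eef_pos: [0.4914, 0.0475, 0.1479]
tool_rot: [0.011, 0.689, -0.024, 0.724]
ft_force: [-1.0, -0.4, -1.1]
width: 0.361
```

Run:
```python
from h import *
go(.4939,.0627,.11,-3.25)
```

```text
t 44.13 pos [491.4  47.5 147.9] jawyaw -2.84 w 31.7 F [-1.  -0.4 -1.1]
shift tool xyz mm [37.7 16.  -0.1] down-err [ 0.048 -0.019 -0.999]
turn about tool x:  0.4
```

>>> carry_out:
  increments:
    - [4,6,0,0.4,-1]
    - [6,6,0,0,-1]
    - [8,3,0,0,-1]
    - [8,1,0,0,-1]
    - [6,0,0,0,-1]
    - [3,0,0,0,-1]
    - [0,0,0,0,-1]
    - [0,0,0,0,-1]

```text
clock: 44.8
eef_pos: [0.4936, 0.0626, 0.1044]
tool_rot: [0.015, 0.692, -0.028, 0.721]
ft_force: [-1.4, 0.3, -1.5]
width: 0.36
```

Run:
```python
from h import *
go(.4942,.0627,.101,-3.25)
```

```text
t 44.8 pos [493.6  62.6 104.4] jawyaw -3.45 w 31.7 F [-1.4  0.3 -1.5]
shift tool xyz mm [3.4 0.2 0.4] down-err [ 0.041 -0.02  -0.999]
turn about tool x:  -0.2
```

>>> carry_out:
  increments:
    - [1,0,0,0,-1]
    - [1,0,0,0,-1]
    - [1,0,0,0,-1]
    - [0.5,0,0,0,-1]
    - [0,0,0,0,-1]
    - [0,0,0,0,-1]
    - [0,0,0,0,-1]
    - [0,0,0,0,-1]

```text
clock: 45.47
eef_pos: [0.4953, 0.0623, 0.1025]
tool_rot: [0.015, 0.69, -0.028, 0.723]
ft_force: [0.5, 0.1, -0.3]
width: 0.363
```

Run:
```python
from h import *
go(.4942,.0627,.101,-3.25)
```

```text
t 45.47 pos [495.3  62.3 102.5] jawyaw -3.48 w 31.9 F [ 0.5  0.1 -0.3]
shift tool xyz mm [ 1.5  0.4 -1.2] down-err [ 0.045 -0.02  -0.999]
turn about tool x:  -0.2
```

>>> carry_out:
  increments:
    - [0.8,0,-0.6,0,-1]
    - [0.8,0,-0.4,0,-1]
    - [0.6,0,0,0,-1]
    - [0.5,0,0,0,-1]
    - [0,0,0,0,-1]
    - [0,0,0,0,-1]
    - [0,0,0,0,-1]
    - [0,0,0,0,-1]

```text
clock: 46.13
eef_pos: [0.4951, 0.0626, 0.1008]
tool_rot: [0.015, 0.69, -0.028, 0.723]
ft_force: [-0.4, 0.5, 0.7]
width: 0.36
```

Run:
```python
from h import *
go(.4942,.0627,.101,-3.25)
f=[]
for i in range(5):
    im=robot.read_camera("scene");f.append(robot.get_state()["ft_force"][2])
print(np.round(f,1),np.mean(f))
cv2.imwrite("pics/s14.png",cv2.resize(im[150:300,230:430],None,fx=4,fy=4))
```

```text
t 46.13 pos [495.1  62.6 100.8] jawyaw -3.48 w 31.7 F [-0.4  0.5  0.7]
shift tool xyz mm [-0.2  0.1 -0.9] down-err [ 0.047 -0.02  -0.999]
turn about tool x:  -0.2
[-0.1  0.8  0.3  0.7  0.6] 0.44984520562990193
```

View pics/s14.png

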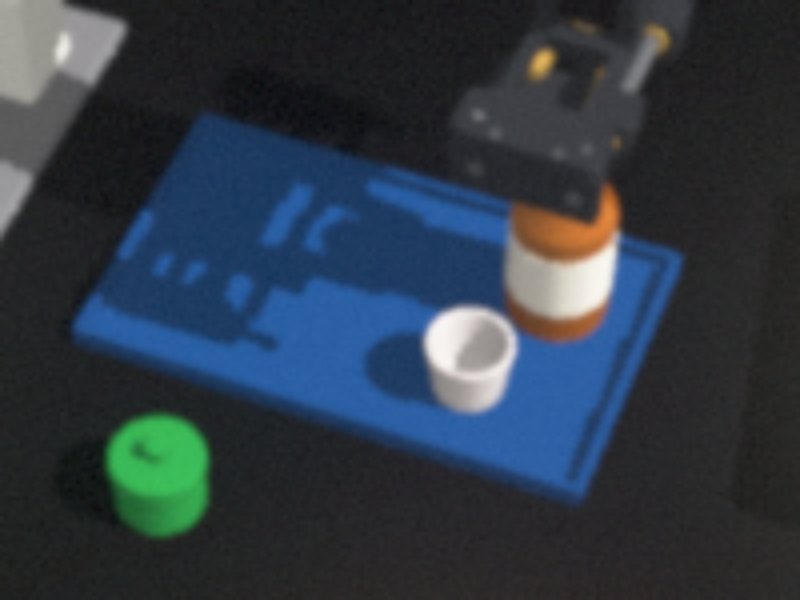

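Scene crop: round bottle back in the caddy at (562,270), standing upright. The force shows its weight is off the gripper, so I release.

>>> carry_out:
  increments:
    - [0,0,0,0,-0.25]
    - [0,0,0,0,-0.18]
    - [0,0,0,0,-0.1]
    - [0,0,0,0,0]
    - [0,0,0,0,0.2]
    - [0,0,0,0,0.4]
    - [-3,0,0,0,0.7]
    - [-10,0,0,0,1]

```text
clock: 47.05
eef_pos: [0.4932, 0.0624, 0.1125]
tool_rot: [0.015, 0.691, -0.028, 0.722]
ft_force: [-0.2, -0.2, -0.1]
width: 0.781
```

>>> carry_out:
  increments:
    - [-20,0,0,0,1]
    - [-25,0,0,0,1]
    - [-20,0,0,0,1]
    - [-10,0,40,0,1]
    - [0,0,40,0,1]
    - [0,0,40,0,1]
    - [0,-5,0,0,1]
    - [0,-15,-10,0,1]

```text
clock: 47.72
eef_pos: [0.6012, 0.0387, 0.2025]
tool_rot: [0.014, 0.69, -0.027, 0.724]
ft_force: [-0.5, -0.3, 0.2]
width: 0.996
```

Run:
```python
from h import *
go(.437,-.265,.2,-3.25)
im=robot.read_camera("top");cv2.imwrite("pics/t15.png",cv2.resize(im[225:340,250:450],None,fx=4,fy=4,interpolation=cv2.INTER_CUBIC))
```

```text
t 47.72 pos [601.2  38.7 202.5] jawyaw -3.29 w 87.7 F [-0.5 -0.3  0.2]
shift tool xyz mm [   0.5 -312.6 -146.5] down-err [ 0.048 -0.019 -0.999]
turn about tool x:  -0.0
```

View pics/t15.png

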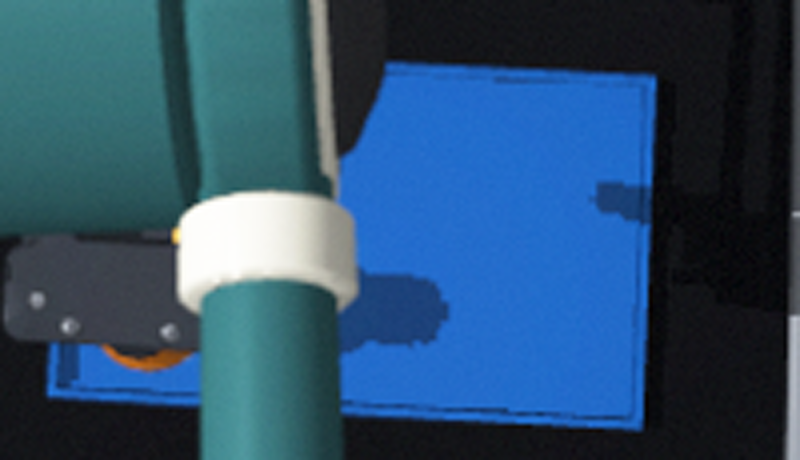

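The arm hides the bottle in this view, so I'll check it later. Moving to the square bottle.

>>> carry_out:
  increments:
    - [0,-25,-10,0,1]
    - [0,-30,-14,0,1]
    - [0,-30,-14,0,1]
    - [0,-30,-14,0,1]
    - [0,-30,-14,0,1]
    - [0,0,40,0,1]
    - [0,0,40,0,1]
    - [0,0,20,0,1]

```text
clock: 48.43
eef_pos: [0.595, -0.1174, 0.2011]
tool_rot: [0.016, 0.697, -0.029, 0.716]
ft_force: [-0.2, -0.8, -0.9]
width: 1.003
```

>>> carry_out:
  increments:
    - [0,-15,-10,0,1]
    - [0,-15,-15,0,1]
    - [0,-15,-16,0,1]
    - [0,-18,-16,0,1]
    - [0,-18,-16,0,1]
    - [0,-18,-16,0,1]
    - [0,-18,-16,0,1]
    - [0,-18,-16,0,1]

```text
clock: 49.1
eef_pos: [0.4516, -0.2439, 0.2009]
tool_rot: [0.016, 0.698, -0.027, 0.715]
ft_force: [0.6, -0.8, -0.3]
width: 1.003
```

Run:
```python
from h import *
go(.437,-.265,.2,-3.25)
```

```text
t 49.1 pos [ 451.6 -243.9  200.9] jawyaw -3.46 w 88.2 F [ 0.6 -0.8 -0.3]
shift tool xyz mm [  0.9 -21.9 -13.3] down-err [ 0.024 -0.017 -1.   ]
turn about tool x:  -0.2
```

Tilt is down to 0.024 rad. Centring over the square bottle and looking.

>>> carry_out:
  increments:
    - [0,-5,0,0,1]
    - [4,-5,-2,0,1]
    - [6,-3,-2,0,1]
    - [8,0,0,0,1]
    - [6,0,0,0,1]
    - [3,0,0,0,1]
    - [0,0,0,0,1]
    - [0,0,0,0,1]

```text
clock: 49.77
eef_pos: [0.4406, -0.2553, 0.1707]
tool_rot: [0.018, 0.699, -0.028, 0.715]
ft_force: [0.4, 1.0, 0.0]
width: 0.997
```

Run:
```python
from h import *
go(.437,-.265,.099,-3.25)
cal=robot.calibration("wrist");im=robot.read_camera("wrist");cv2.imwrite("pics/w16.png",im)
np.savez("w16.npz",**cal)
```

```text
t 49.77 pos [ 440.6 -255.3  170.7] jawyaw -3.67 w 87.7 F [0.4 1.  0. ]
shift tool xyz mm [71.7 -8.9 -4.6] down-err [ 0.022 -0.015 -1.   ]
turn about tool x:  -0.4
```

View pics/w16.png

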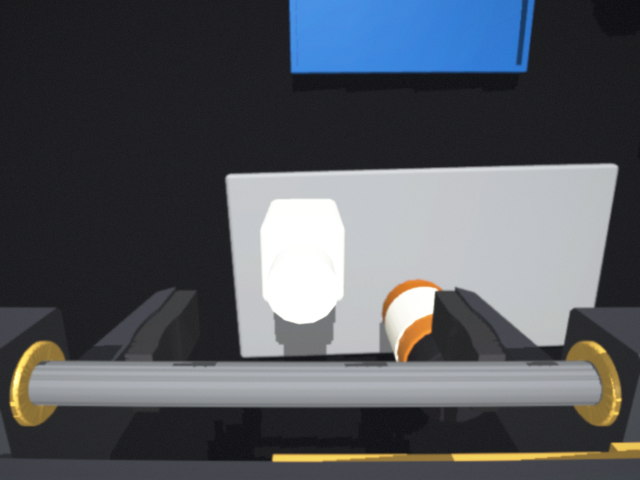

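Wrist view: square cap centre at ~(302,286), radius 35 px; jar at (425,320).

Run:
```python
from h import *
d=np.load("w16.npz");cal={k:(v if v.ndim else float(v)) for k,v in d.items()}
print(onz("wrist",[(302.5,286.5)],.125,cal))
```

```text
[[ 0.4354898 -0.2639468  0.125    ]]
```

>>> carry_out:
  increments:
    - [4,-4,-2,-0.4,1]
    - [9,-4,-2,0,1]
    - [13,-1,-1,0,1]
    - [14,0,0,0,1]
    - [13,0,0,0,1]
    - [9,0,0,0,0.8]
    - [5,0,0,0,0.5]
    - [2,0,0,0,0.4]

```text
clock: 50.48
eef_pos: [0.4381, -0.2678, 0.0978]
tool_rot: [0.013, 0.698, -0.025, 0.716]
ft_force: [0.2, -0.4, -0.5]
width: 0.797
```

Run:
```python
from h import *
go(.4362,-.2645,.099,-3.25)
```

```text
t 50.48 pos [ 438.1 -267.8   97.8] jawyaw -3.08 w 70.1 F [ 0.2 -0.4 -0.5]
shift tool xyz mm [-1.3  3.2 -2. ] down-err [ 0.025 -0.018 -1.   ]
turn about tool x:  0.2
```

>>> carry_out:
  increments:
    - [-0.5,2.5,-2,0,0.3]
    - [0,0.8,0,0,0.2]
    - [0,0,0,0,0.1]
    - [0,0,0,0,0]
    - [0,0,0,0,-0.1]
    - [0,0,0,0,-1]
    - [0,0,0,0,-1]
    - [0,0,0,0,-1]

```text
clock: 51.15
eef_pos: [0.4372, -0.2648, 0.1002]
tool_rot: [0.012, 0.697, -0.026, 0.717]
ft_force: [-0.6, 0.3, -1.7]
width: 0.404
```

>>> carry_out:
  increments:
    - [0,0,0,0,-1]
    - [0,0,0,0,-1]
    - [0,0,0,0,-1]
    - [0,0,0,0,-1]
    - [0,0,0,0,-1]
    - [0,0,0,0,-1]
    - [0,0,0,0,-1]
    - [0,0,0,0,-1]

```text
clock: 51.82
eef_pos: [0.4367, -0.2645, 0.0996]
tool_rot: [0.012, 0.697, -0.026, 0.716]
ft_force: [0.0, -0.8, -0.9]
width: 0.406
```

Run:
```python
from h import *
go(.4362,-.2645,.099,-3.25)
```

```text
t 51.82 pos [ 436.7 -264.5   99.6] jawyaw -3.06 w 35.7 F [ 0.  -0.8 -0.9]
shift tool xyz mm [ 0.6 -0.  -0.5] down-err [ 0.026 -0.019 -0.999]
turn about tool x:  0.2
```

>>> carry_out:
  increments:
    - [-5,0,0,0,-1]
    - [-12,0,0,0,-1]
    - [-15,0,0,0,-1]
    - [-12,4,1,0,-1]
    - [-6,12,4,0,-1]
    - [0,18,6,0,-1]
    - [0,22,7,0,-1]
    - [0,22,7,0,-1]

```text
clock: 52.48
eef_pos: [0.4657, -0.189, 0.1585]
tool_rot: [0.014, 0.696, -0.029, 0.718]
ft_force: [-0.0, -0.9, -2.1]
width: 0.406
```

Run:
```python
from h import *
go(.4839,-.1099,.14,-3.25)
```

```text
t 52.48 pos [ 465.7 -189.   158.5] jawyaw -3.44 w 35.7 F [-0.  -0.9 -2.1]
shift tool xyz mm [17.2 80.4 12.8] down-err [ 0.031 -0.023 -0.999]
turn about tool x:  -0.2
```

>>> carry_out:
  increments:
    - [0,20,2,0,-1]
    - [0,18,2,0,-1]
    - [0,14,2,0,-1]
    - [2,9,2,0,-1]
    - [4,5,2,0,-1]
    - [5,2,1,0,-1]
    - [4,0,0,0,-1]
    - [3,0,0,0,-1]

```text
clock: 53.15
eef_pos: [0.4867, -0.1171, 0.1472]
tool_rot: [0.011, 0.691, -0.029, 0.722]
ft_force: [-0.1, -0.4, -1.1]
width: 0.405
```

Run:
```python
from h import *
go(.4839,-.1099,.0936,-3.25)
```

```text
t 53.15 pos [ 486.7 -117.1  147.2] jawyaw -3.21 w 35.7 F [-0.1 -0.4 -1.1]
shift tool xyz mm [53.2  8.3 -5.6] down-err [ 0.042 -0.026 -0.999]
turn about tool x:  0.0
```

>>> carry_out:
  increments:
    - [4,4,-2,0,-1]
    - [7,3,-2,0,-1]
    - [9,1,-1,0,-1]
    - [10,0,0,0,-1]
    - [8,0,0,0,-1]
    - [5,0,0,0,-1]
    - [3,0,0,0,-1]
    - [0,0,0,0,-1]

```text
clock: 53.82
eef_pos: [0.4813, -0.1118, 0.0932]
tool_rot: [0.012, 0.693, -0.03, 0.72]
ft_force: [-1.2, -1.3, 4.0]
width: 0.405
```

Run:
```python
from h import *
go(.4842,-.1099,.0936,-3.25)
```

```text
t 53.82 pos [ 481.3 -111.8   93.2] jawyaw -3.41 w 35.7 F [-1.2 -1.3  4. ]
shift tool xyz mm [-0.4  2.   2.8] down-err [ 0.037 -0.026 -0.999]
turn about tool x:  -0.2
```

>>> carry_out:
  increments:
    - [-2,1,1,0,-1]
    - [-0.5,1,1.5,0,-1]
    - [0,0,0.5,0,-1]
    - [0,0,0,0,-1]
    - [0.8,0,0,0,-1]
    - [0.5,0,0,0,-1]
    - [0,0,0,0,-1]
    - [0,0,0,0,-1]

```text
clock: 54.48
eef_pos: [0.4861, -0.1098, 0.0958]
tool_rot: [0.012, 0.692, -0.03, 0.721]
ft_force: [0.3, 1.2, -1.9]
width: 0.405
```

Run:
```python
from h import *
go(.4842,-.1099,.0936,-3.25)
```

```text
t 54.48 pos [ 486.1 -109.8   95.8] jawyaw -3.42 w 35.7 F [ 0.3  1.2 -1.9]
shift tool xyz mm [ 2.2 -0.2 -2. ] down-err [ 0.04  -0.026 -0.999]
turn about tool x:  -0.2
```

>>> carry_out:
  increments:
    - [0.7,0,-1,0,-1]
    - [0.7,0,-0.5,0,-1]
    - [0.5,0,0,0,-1]
    - [0.4,0,0,0,-1]
    - [0,0,0,0,-1]
    - [0,0,0,0,-1]
    - [0,0,0,0,-1]
    - [0,0,0,0,-1]

```text
clock: 55.15
eef_pos: [0.4845, -0.1099, 0.0934]
tool_rot: [0.012, 0.692, -0.03, 0.721]
ft_force: [-0.5, 0.1, -0.5]
width: 0.405
```

Run:
```python
from h import *
go(.4842,-.1099,.0936,-3.25)
f=[]
for i in range(3):
    im=robot.read_camera("scene");f.append(robot.get_state()["ft_force"][2])
print(np.round(f,1),np.mean(f))
```

```text
t 55.15 pos [ 484.5 -109.9   93.4] jawyaw -3.43 w 35.7 F [-0.5  0.1 -0.5]
shift tool xyz mm [-0.3 -0.1 -0.3] down-err [ 0.04  -0.026 -0.999]
turn about tool x:  -0.2
[-0.9 -0.7 -1.3] -0.964759181750972
```

>>> carry_out:
  increments:
    - [0.5,0,0,0,-1]
    - [0.3,0,0,0,-1]
    - [0,0,0,0,-1]
    - [0,0,0,0,-0.15]
    - [0,0,0,0,-0.08]
    - [0,0,0,0,0]
    - [0,0,0,0,0.2]
    - [0,0,0,0,0.4]

```text
clock: 55.97
eef_pos: [0.4855, -0.1102, 0.0935]
tool_rot: [0.012, 0.692, -0.03, 0.722]
ft_force: [-0.5, -0.2, 0.1]
width: 0.625
```

>>> carry_out:
  increments:
    - [-5,0,0,0,0.7]
    - [-15,0,0,0,1]
    - [-25,0,0,0,1]
    - [-25,0,0,0,1]
    - [-12,0,10,0,1]
    - [0,0,40,0,1]
    - [0,0,40,0,1]
    - [0,0,20,0,1]

```text
clock: 56.63
eef_pos: [0.5895, -0.1137, 0.1849]
tool_rot: [0.013, 0.693, -0.031, 0.72]
ft_force: [-0.1, 0.5, -0.6]
width: 1.003
```

>>> carry_out:
  increments:
    - [0,-15,-8,0,1]
    - [0,-22,-12,0,1]
    - [0,-26,-12,0,1]
    - [0,-28,-12,0,1]
    - [0,-28,-12,0,1]
    - [0,-28,-8,0,1]
    - [0,0,40,0,1]
    - [0,0,40,0,1]

```text
clock: 57.3
eef_pos: [0.5955, -0.2667, 0.1912]
tool_rot: [0.013, 0.693, -0.03, 0.72]
ft_force: [1.5, 0.1, 0.3]
width: 1.001
```

Run:
```python
from h import *
go(.5195,-.333,.17,-3.25)
im=robot.read_camera("top");cv2.imwrite("pics/t17.png",im)
cv2.imwrite("pics/t17c.png",cv2.resize(im[225:340,250:450],None,fx=4,fy=4,interpolation=cv2.INTER_CUBIC))
```

```text
t 57.3 pos [ 595.5 -266.7  191.2] jawyaw -3.44 w 88.1 F [1.5 0.1 0.3]
shift tool xyz mm [ 19.9 -70.3 -72.6] down-err [ 0.038 -0.025 -0.999]
turn about tool x:  -0.2
```

View pics/t17.png

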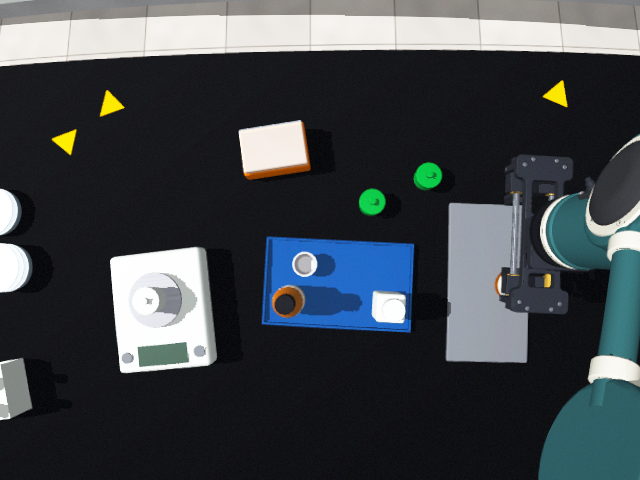

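View pics/t17c.png

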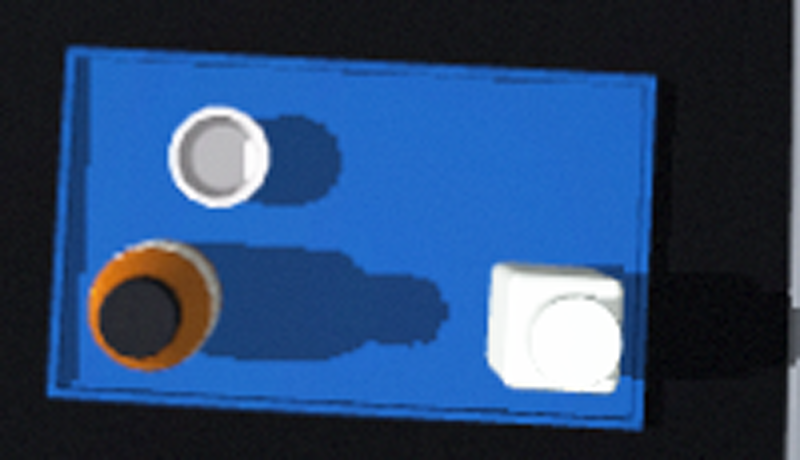

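Top crop: round cap now at (140,316) versus (134,322) at the start, square cap at (577,341) versus (573,345). That puts both bottles within ~3.5 mm of their start spots, upright. Crucible and tip box have not moved and the cup is on the pan. Now the jar.

>>> carry_out:
  increments:
    - [0,-10,-8,0,1]
    - [0,-12,-12,0,1]
    - [0,-12,-12,0,1]
    - [0,-12,-12,0,1]
    - [2,-10,-12,0,1]
    - [4,-6,-8,0,1]
    - [4,-2,-3,0,1]
    - [2,0,0,0,1]

```text
clock: 58.02
eef_pos: [0.5297, -0.3317, 0.1771]
tool_rot: [0.01, 0.691, -0.029, 0.722]
ft_force: [-0.5, -0.5, 0.2]
width: 1.001
```

Run:
```python
from h import *
go(.5185,-.334,.054,-3.25)
cal=robot.calibration("wrist");im=robot.read_camera("wrist");cv2.imwrite("pics/w18.png",im)
np.savez("w18.npz",**cal)
```

```text
t 58.02 pos [ 529.7 -331.7  177.1] jawyaw -3.14 w 88.1 F [-0.5 -0.5  0.2]
shift tool xyz mm [122.5   0.2 -16.5] down-err [ 0.043 -0.027 -0.999]
turn about tool x:  0.1
```

View pics/w18.png

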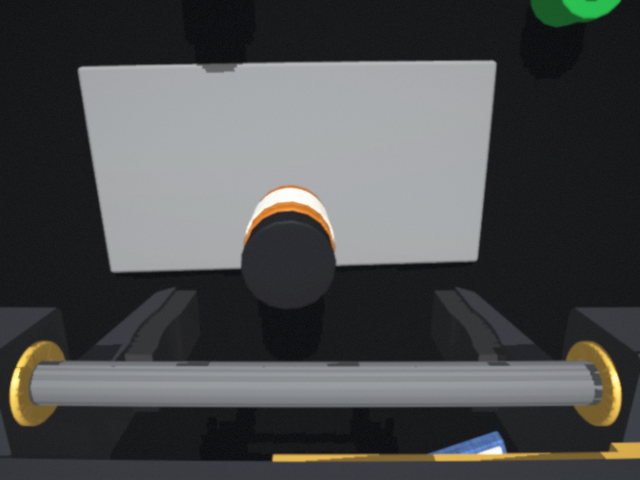

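Wrist view: jar lid centre at ~(289,261), radius 47 px, standing at the board's near edge.

Run:
```python
from h import *
d=np.load("w18.npz");cal={k:(v if v.ndim else float(v)) for k,v in d.items()}
print(onz("wrist",[(289,261),(336,261)],.111,cal))
go(.519,-.334,.09,-3.25)
```

```text
[[ 0.51922762 -0.33477524  0.111     ]
 [ 0.54382758 -0.33651048  0.111     ]]
t 58.07 pos [ 529.8 -331.4  176.8] jawyaw -3.13 w 88.4 F [ 0.4 -0.5  0.1]
shift tool xyz mm [ 86.3  -1.1 -14.5] down-err [ 0.043 -0.027 -0.999]
turn about tool x:  0.1
```

>>> carry_out:
  increments:
    - [4,-2,-7,0,1]
    - [8,-1,-6,0,1]
    - [10,0,-2,0,1]
    - [10,0,0,0,1]
    - [10,0,0,0,1]
    - [8,0,0,0,1]
    - [5,0,0,0,1]
    - [2,0,0,0,1]

```text
clock: 58.73
eef_pos: [0.5171, -0.3327, 0.1121]
tool_rot: [0.01, 0.691, -0.027, 0.722]
ft_force: [-0.8, -0.1, 0.5]
width: 1.001
```

Run:
```python
from h import *
go(.5193,-.3355,.055,-3.25)
```

```text
t 58.73 pos [ 517.1 -332.7  112.1] jawyaw -2.95 w 88.1 F [-0.8 -0.1  0.5]
shift tool xyz mm [57.2 -1.4 -0.2] down-err [ 0.042 -0.025 -0.999]
turn about tool x:  0.3
```

>>> carry_out:
  increments:
    - [6,-1,0,0.3,1]
    - [10,-1,0,0,1]
    - [12,0,0,0,1]
    - [12,0,0,0,1]
    - [8,0,0,0,1]
    - [4,0,0,0,1]
    - [1,0,0,0,1]
    - [0,0,0,0,1]

```text
clock: 59.4
eef_pos: [0.5194, -0.3359, 0.0516]
tool_rot: [0.012, 0.692, -0.028, 0.721]
ft_force: [-0.0, -0.7, 0.6]
width: 0.997
```

Run:
```python
from h import *
go(.5193,-.3355,.055,-3.25)
```

```text
t 59.4 pos [ 519.4 -335.9   51.6] jawyaw -3.26 w 87.7 F [-0.  -0.7  0.6]
shift tool xyz mm [-3.4  0.3  0.1] down-err [ 0.04  -0.024 -0.999]
turn about tool x:  -0.0
```

>>> carry_out:
  increments:
    - [-2,0,0,0,0.7]
    - [-0.5,0,0,0,0.5]
    - [0,0,0,0,0.4]
    - [0,0,0,0,0.35]
    - [0,0,0,0,0.3]
    - [0,0,0,0,0.2]
    - [0,0,0,0,-1]
    - [0,0,0,0,-1]
  grip_force: 15

```text
clock: 60.07
eef_pos: [0.5202, -0.3365, 0.0566]
tool_rot: [0.012, 0.691, -0.029, 0.722]
ft_force: [-0.1, 0.4, -1.6]
width: 0.618
```

>>> carry_out:
  increments:
    - [0,0,0,0,-1]
    - [0,0,0,0,-1]
    - [0,0,0,0,-1]
    - [0,0,0,0,-1]
    - [0,0,0,0,-1]
    - [0,0,0,0,-1]
    - [0,0,0,0,-1]
    - [0,0,0,0,-1]

```text
clock: 60.73
eef_pos: [0.5201, -0.3365, 0.0566]
tool_rot: [0.012, 0.691, -0.029, 0.722]
ft_force: [-0.8, 0.1, -0.9]
width: 0.612
```

Run:
```python
from h import *
go(.5193,-.3355,.055,-3.25)
```

```text
t 60.73 pos [ 520.1 -336.5   56.6] jawyaw -3.26 w 53.8 F [-0.8  0.1 -0.9]
shift tool xyz mm [ 1.5  1.  -1. ] down-err [ 0.043 -0.026 -0.999]
turn about tool x:  -0.0
```

>>> carry_out:
  increments:
    - [-5,0,0,0,-1]
    - [-14,0,0,0,-1]
    - [-22,0,0,0,-1]
    - [-26,0,0,0,-1]
    - [-26,0,0,0,-1]
    - [-24,0,0,0,-1]
    - [-18,4,0,0,-1]
    - [-10,12,-1,0,-1]

```text
clock: 61.4
eef_pos: [0.5092, -0.3145, 0.201]
tool_rot: [0.015, 0.696, -0.027, 0.718]
ft_force: [0.3, -0.1, -1.4]
width: 0.611
```

>>> carry_out:
  increments:
    - [-4,20,-2,0,-1]
    - [0,24,-2,0,-1]
    - [0,25,-2,0,-1]
    - [0,25,-2,0,-1]
    - [0,25,-2,0,-1]
    - [0,25,-2,0,-1]
    - [0,25,-2,0,-1]
    - [0,25,-2,0,-1]

```text
clock: 62.07
eef_pos: [0.5027, -0.1105, 0.2036]
tool_rot: [0.017, 0.694, -0.029, 0.719]
ft_force: [0.7, 0.2, -2.0]
width: 0.611
```

Run:
```python
from h import *
go(.489,-.0277,.2,-3.25)
```

```text
t 62.07 pos [ 502.7 -110.5  203.6] jawyaw -3.73 w 53.8 F [ 0.7  0.2 -2. ]
shift tool xyz mm [  1.6  81.7 -19.2] down-err [ 0.034 -0.019 -0.999]
turn about tool x:  -0.5
```

>>> carry_out:
  increments:
    - [0,22,-3,-0.5,-1]
    - [0,20,-4,0,-1]
    - [0,14,-4,0,-1]
    - [0,8,-3,0,-1]
    - [0,3,-2,0,-1]
    - [0,0,-1,0,-1]
    - [0,0,0,0,-1]
    - [0,0,0,0,-1]

```text
clock: 62.73
eef_pos: [0.4828, -0.0312, 0.1981]
tool_rot: [0.012, 0.697, -0.022, 0.716]
ft_force: [-0.3, 0.2, -2.7]
width: 0.613
```

Run:
```python
from h import *
go(.489,-.0277,.1,-3.25)
```

```text
t 62.73 pos [482.8 -31.2 198.1] jawyaw -2.79 w 53.9 F [-0.3  0.2 -2.7]
shift tool xyz mm [98.1  5.1  3.3] down-err [ 0.027 -0.015 -1.   ]
turn about tool x:  0.5
```

>>> carry_out:
  increments:
    - [5,2,1,0.5,-1]
    - [12,1,1,0,-1]
    - [16,1,0,0,-1]
    - [18,0,0,0,-1]
    - [16,0,0,0,-1]
    - [11,0,0,0,-1]
    - [6,0,0,0,-1]
    - [2,0,0,0,-1]

```text
clock: 63.4
eef_pos: [0.4898, -0.0331, 0.1049]
tool_rot: [0.018, 0.696, -0.029, 0.717]
ft_force: [-0.2, 0.7, -1.5]
width: 0.61
```

Run:
```python
from h import *
go(.489,-.0277,.0506,-3.25)
```

```text
t 63.4 pos [489.8 -33.1 104.9] jawyaw -3.82 w 53.7 F [-0.2  0.7 -1.5]
shift tool xyz mm [54.1  6.2 -2.9] down-err [ 0.029 -0.017 -0.999]
turn about tool x:  -0.6
```

>>> carry_out:
  increments:
    - [4,3,-1,-0.5,-1]
    - [8,2,-1,0,-1]
    - [10,1,0,0,-1]
    - [10,0,0,0,-1]
    - [7,0,0,0,-1]
    - [4,0,0,0,-1]
    - [1,0,0,0,-1]
    - [0,0,0,0,-1]

```text
clock: 64.07
eef_pos: [0.4904, -0.0277, 0.0562]
tool_rot: [0.015, 0.696, -0.026, 0.718]
ft_force: [-0.5, 0.0, -2.3]
width: 0.61
```

Run:
```python
from h import *
go(.489,-.0277,.0506,-3.25)
```

```text
t 64.07 pos [490.4 -27.7  56.2] jawyaw -3.32 w 53.7 F [-0.5  0.  -2.3]
shift tool xyz mm [ 5.6 -0.  -1.6] down-err [ 0.03  -0.017 -0.999]
turn about tool x:  -0.1
```

>>> carry_out:
  increments:
    - [1.5,0,-0.7,0,-1]
    - [1.5,0,-0.5,0,-1]
    - [1.2,0,0,0,-1]
    - [0.8,0,0,0,-1]
    - [0.6,0,0,0,-1]
    - [0,0,0,0,-1]
    - [0,0,0,0,-1]
    - [0,0,0,0,-1]

```text
clock: 64.73
eef_pos: [0.4911, -0.0279, 0.0519]
tool_rot: [0.015, 0.694, -0.026, 0.719]
ft_force: [0.2, 1.0, -1.9]
width: 0.616
```

Run:
```python
from h import *
go(.489,-.0277,.0506,-3.25)
f=[]
for i in range(3):
    im=robot.read_camera("scene");f.append(robot.get_state()["ft_force"][2])
print(np.round(f,1),np.mean(f))
```

```text
t 64.73 pos [491.1 -27.9  51.9] jawyaw -3.33 w 54.2 F [ 0.2  1.  -1.9]
shift tool xyz mm [ 1.2  0.1 -2.1] down-err [ 0.034 -0.017 -0.999]
turn about tool x:  -0.1
[-2.5 -2.6 -2.4] -2.514880914616599
```

Still carrying the full weight; lowering a little more.

>>> carry_out:
  increments:
    - [0.8,0,-1.2,0,-1]
    - [0.8,0,-0.8,0,-1]
    - [0.5,0,0,0,-1]
    - [0.3,0,0,0,-1]
    - [0,0,0,0,-1]
    - [0,0,0,0,-1]
    - [0,0,0,0,-1]
    - [0,0,0,0,-1]

```text
clock: 65.55
eef_pos: [0.4898, -0.0278, 0.0508]
tool_rot: [0.015, 0.694, -0.026, 0.719]
ft_force: [-1.5, 1.5, 0.7]
width: 0.612
```

Run:
```python
from h import *
go(.489,-.0277,.0506,-3.25)
f=[]
for i in range(3):
    im=robot.read_camera("scene");f.append(robot.get_state()["ft_force"][2])
print(np.round(f,1),np.mean(f))
```

```text
t 65.55 pos [489.8 -27.8  50.8] jawyaw -3.32 w 53.9 F [-1.5  1.5  0.7]
shift tool xyz mm [ 0.1  0.1 -0.8] down-err [ 0.036 -0.017 -0.999]
turn about tool x:  -0.1
[1.  1.  0.8] 0.9171606997032588
```

The jar has landed. Releasing and rising clear.

>>> carry_out:
  increments:
    - [0,0,0,0,0.25]
    - [0,0,0,0,0.3]
    - [0,0,0,0,0.5]
    - [0,0,0,0,0.7]
    - [0,0,0,0,0.9]
    - [0,0,0,0,1]
    - [-3,0,0,0,1]
    - [-10,0,0,0,1]

```text
clock: 66.37
eef_pos: [0.4887, -0.0277, 0.0626]
tool_rot: [0.015, 0.694, -0.026, 0.719]
ft_force: [-0.5, -0.2, -0.2]
width: 1.0
```

>>> carry_out:
  increments:
    - [-18,0,0,0,1]
    - [-24,0,0,0,1]
    - [-26,0,0,0,1]
    - [-26,0,0,0,1]
    - [-22,0,0,0,1]
    - [-15,0,0,0,1]
    - [-8,0,0,0,1]
    - [0,-10,0,0,1]

```text
clock: 67.03
eef_pos: [0.4831, -0.0344, 0.2153]
tool_rot: [0.014, 0.693, -0.026, 0.72]
ft_force: [1.0, -0.1, 0.2]
width: 0.996
```

>>> carry_out:
  increments:
    - [0,-25,5,0,1]
    - [0,-35,10,0,1]
    - [0,-38,12,0,1]
    - [0,-38,12,0,1]
    - [0,-38,12,0,1]
    - [0,-38,12,0,1]
    - [0,-38,12,0,1]
    - [0,-25,8,0,1]

```text
clock: 67.7
eef_pos: [0.5474, -0.3246, 0.2174]
tool_rot: [0.012, 0.695, -0.021, 0.719]
ft_force: [0.0, 0.8, 0.0]
width: 1.0
```

Run:
```python
from h import *
go(.489,-.0277,.0506,-3.25)
im=robot.read_camera("top");cv2.imwrite("pics/t19.png",im)
cv2.imwrite("pics/t19c.png",cv2.resize(im[225:340,250:450],None,fx=4,fy=4,interpolation=cv2.INTER_CUBIC))
cv2.imwrite("pics/s19.png",robot.read_camera("scene"))
```

```text
t 67.7 pos [ 547.4 -324.6  217.4] jawyaw -2.69 w 88.0 F [0.  0.8 0. ]
shift tool xyz mm [160.6 295.8 -77.9] down-err [ 0.034 -0.014 -0.999]
turn about tool x:  0.6
```

View pics/t19c.png

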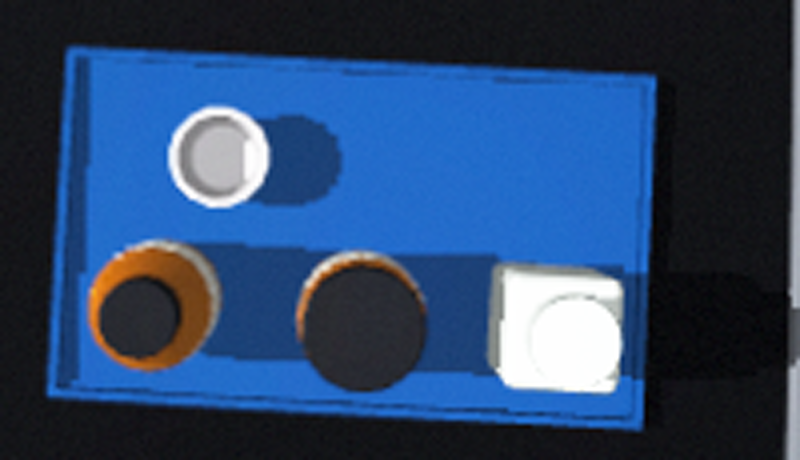

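View pics/s19.png

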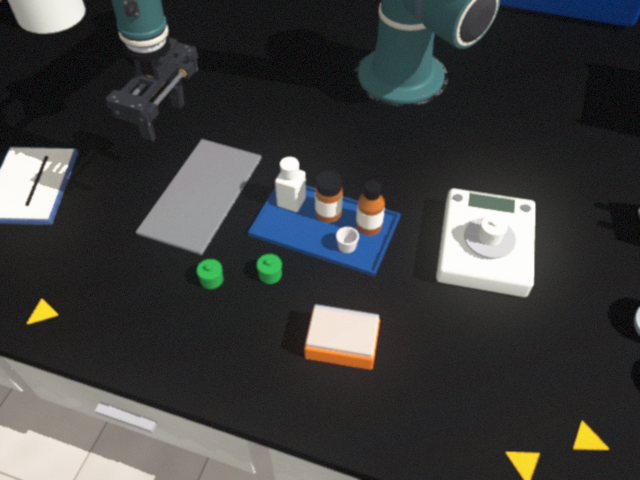

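Top crop: lid centre is at (363,327) versus (360,328) at the start, and the round cap (140,316) and square cap (577,341) stay within ~3.5 mm of their starts. The scene view shows everything upright, the cup on the pan, and the tip box and crucible unmoved. A still pause, then I hand in.

>>> carry_out:
  increments:
    - [0,0,0,0,1]
    - [0,0,0,0,1]
    - [0,0,0,0,1]
    - [0,0,0,0,1]
    - [0,0,0,0,1]
    - [0,0,0,0,1]
    - [0,0,0,0,1]
    - [0,0,0,0,1]

```text
clock: 68.47
eef_pos: [0.5439, -0.32, 0.2131]
tool_rot: [0.013, 0.697, -0.019, 0.716]
ft_force: [0.2, -0.2, -0.1]
width: 1.002
```

Run:
```python
from h import *
print(robot.finish_job()); go(.489,-.0277,.0506)
```

```text
the job is handed in; nothing more can be done
None
the job is handed in; nothing more can be done
```

The job is done and handed in at about 68 s of the 144 s allowed; no verdict was reported. I moved all three bottles to the grey board, stood the sample cup on the balance pan, and put the bottles back in the order round, square, jar.

**Final positions**
- **Cup:** about 1–2 mm from the pan centre. My first estimate of that centre was about 4 mm off; I corrected it from the wrist view and the housing before placing.
- **Bottles:** by comparing pixels in the top view, the round bottle is about 3.5 mm from its start spot, the square bottle about 2 mm and the jar about 1–2 mm. All stand upright and released.
- **Bystanders:** the crucible and tip box look unmoved, and I left the green look-alikes alone.

**What did not go cleanly**
- **Tool tilt:** it drifted to as much as 0.07 rad during fast moves, so I releveled it in free air with fast outward and slow inward strokes. All grasps and placings were made at 0.05 rad or less.
- **Square bottle:** it touched the caddy floor at about 4 N on its first lowering, so I lifted it slightly, re-centred it and set it down again.

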